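# Shut the cement tins with the maul and put them away in the chest

## Robot

A 6-joint arm with a two-finger parallel gripper is mounted at the origin on the work surface. World frame = base frame: x ahead of the robot, y to its left, z up, the work surface at z = 0. Lengths are in m, angles in rad, forces in N, time in s.
With the tool pointing down it reaches from about 0.225 to 0.875 m from the base axis. Payload 3.4 kg.
Tool frame: the origin (TCP) lies on the mounting face of the last link; the fingertips stand 173 mm ahead of it and the grasp point (between the pads) lies 155 mm ahead of it; z points along the fingers, y is the line along which they close (so a half turn about z gives the same grasp; the last joint's range is limited). The gripper opens to 85 mm and grips with 20 to 120 N. Pads are 22 mm wide; open, the fingers measure 114 mm over their backs; the gripper's body (76 mm by 85 mm) begins 54 mm behind the grasp point. The pads swing forward as they close: fully open they stand 13 mm farther back than shut.
Start: joints at [-1.285, 0.276, 1.505, -0, 1.361, -0.121], TCP at [0.228, -0.528, 0.405] pointing down, gripper open.
Joint ranges: [-2.89, 2.89], [-0.75, 2.08], [0.22, 2.7], [-1.18, 4.32], [0.11, 2.71], [-2.7, 2.7]. Speed limits (rad/s): [2.57, 2.57, 3.14, 3.14, 3.14, 3.14].

## Interface

Orientations are given as a unit quaternion [w, x, y, z].
In Python, from rig import manip gives the robot as it stands.
- The arm moves only by the tool carry_out, never from a script. Its arguments are lists of equal length, an entry for each row: "linear": the shift along the world's x, y, z each as a share of 500 mm, from -1 to 1, a list of three; "angular": the turn, a rotation vector about the world's x, y, z each as a share of 0.08 rad, from -1 to 1, a list of three; "hand": the opening, from 0 (shut) to 1 (fully open). In form: {"linear": [[x, y, z], ...], "angular": [[rx, ry, rz], ...], "hand": [hand, ...]}. A call has 1 to 8 rows; each row shifts and turns the commanded pose from where the row before left it; what a row does not reach is not made up. A row lasts 1/12 s, in which the tool goes at most 41.7 mm and 7.16 degrees, less where a joint would pass 70% of its speed; a pose out of reach is approached as far as the arm can. A call with a number of a shift or a turn outside -1 to 1 is refused whole. A call with a gripper value outside its range is refused whole. The fingers move at their own pace and stop on an object; "force" is the grip in N (left out, the last holds). Time passes only in rows, so rows that do not move let the fingers close. It gives the time, the measured TCP pose, the force, the opening and the grip force at its end, in the units of the state.
- manip.get_state(): the state, without advancing time (a new reading comes with each control period).
- manip.get_image(name): name is "side" or "top"; returns the picture (480x640x3 uint8, red, green, blue); there is no depth.
- manip.camera_params(name): a dict with "fx", "fy", "cx", "cy" (pixels), "view" (4x4, takes a point from world to camera coordinates). Camera axes: x right, y down, z forward; pixel columns grow to the right and rows downward; lengths in m; the calibration is good to about 2 mm. A picture is of the moment at which its call begins. camera_params takes no time and is no camera call.
- manip.sign_off(): hands the job in; it is judged then, once.
The state is a dict: "clock": time; "qpos": joint angles; "qd": joint speeds; "effort": joint torques, N m; "position": TCP position; "ee_rot": TCP orientation; "contact_force": force on the tool from outside, world axes, zero at the start; "moment": the same for the moment, N m; "width": finger opening in m; "gripper_force": force on a finger pad.
Only numpy, scipy, OpenCV 4.12 (cv2) and the standard library are available. Lean on these libraries where they do the work, as an engineer would, in place of code of your own. Each camera call takes 0.05 s, during which the arm holds its last target. There are 200 camera calls.

## Task

Shut up the glue for the night: knock the loose press-in lid of every cement tin fully home with the maul, not with the gripper, while the tins still stand on the bench, and lay the maul back in its saddle. Swing the steel chest's lid back until it rests on its stop, stand all the tins upright inside, then shut the chest, leaving the arch punch and the dye jar where they are.

Things in the scene. Friction and masses are not known exactly. Their poses are not given: they have to be found in the camera images.
- tin_a: round aluminium lever-lid cement tin with a paper label band, 66 mm across and 80 mm tall to its rim (90 mm to the top of its unshut lid), about 0.31 kg; origin at the centre of its underside, z up its axis. Two to four such tins, all alike, stand about on the bench, their centres at first 100 mm or more apart; an absent one reads None
- tin_a_lid (a joint): travel of tin_a's press-in lid, a gold-lacquered disc 48 mm across in the tin's mouth, in m: near 0 = sitting loose with its top 10 mm above the tin's rim, 0.009 = fully home with its top 1 mm above the rim (a hard stop). Its springy rim resists with about 8 N at the top rising to 12 N at the bottom and holds it wherever it has been driven to, so the maul's weight alone does not shut it
- tin_a_lid_top (a point): centre of the top face of tin_a's lid; 90 mm above the tin's underside at joint 0, 81 mm when home
- tin_b: another tin exactly like tin_a, or None if absent
- tin_b_lid (a joint): travel of tin_b's press-in lid, as for tin_a
- tin_b_lid_top (a point): centre of the top face of tin_b's lid, as for tin_a
- tin_c: another tin exactly like tin_a, or None if absent
- tin_c_lid (a joint): travel of tin_c's press-in lid, as for tin_a
- tin_c_lid_top (a point): centre of the top face of tin_c's lid, as for tin_a
- tin_d: another tin exactly like tin_a, or None if absent
- tin_d_lid (a joint): travel of tin_d's press-in lid, as for tin_a
- tin_d_lid_top (a point): centre of the top face of tin_d's lid, as for tin_a
- maul: leatherworker's barrel maul, about 0.46 kg: a white plastic cylinder 60 mm across and 84 mm long with a coaxial round wooden handle 26 mm across and 120 mm long; it strikes with the side of its barrel. Origin at the centre of the barrel, on its axis; x along the axis, the handle runs from x = -42 mm to x = -162 mm; centre of mass about 15 mm from the origin towards the handle
- saddle: fixed wooden saddle block, 86 mm long (its x) and 100 mm wide, 31 mm high, whose two rails along x (inner edges 36 mm apart) cradle the maul's barrel; origin at the centre of its underside. The maul lies in it at the start with only the barrel supported and the handle sticking out clear towards the saddle's -x
- saddle_seat (a point): where the maul's origin lies when it rests in the saddle: on the saddle's middle, 55 mm above the bench
- chest: fixed grey painted steel chest for cement tins; its base is an open tray 170 mm (x) by 342 mm (y) outside and 55 mm high, walls and floor 6 mm thick; origin at the centre of its underside, on the bench; x points from its front (near the robot) to its hinge side. The inside is one undivided space where four tins fit in a row along y
- chest_lid (a joint): angle of the lid (0.42 kg, 44 mm deep, covering the tray with an 8 mm front lip) in rad: 0 = shut, 1.95 = back on its stop, where it stays by its own weight. It turns about the tray's rear (+x) top edge on a damped hinge: let go below about 1.1 it sinks shut in under 2 s, beyond about 1.4 it sinks back onto its stop; there its free edge is 210 mm above the bench, 110 mm behind the hinge
- chest_lid_handle (a point): middle of the lid's round steel bar handle: 11 mm thick, 110 mm long, along the chest's y; it is 35 mm above the lid's top and 38 mm in from its front edge when shut, 135 mm above the bench; it swings with the lid, 140 mm in front of and 79 mm above the hinge line when shut
- chest_lid_hinge (a point): middle of the lid's hinge line, which runs along the chest's y at the top of the tray's rear wall, 55 mm above the bench
- arch_punch: bystander: steel arch punch lying on the bench, about 150 mm long, 38 mm high; origin on the bench under its middle
- dye_jar: bystander: closed jar with a black screw cap, 60 mm across, 85 mm tall; origin at the centre of its underside; not a tin
Mind the look-alikes: they are no part of the job. Of the things shaped like the maul, the white one is meant.

How it is judged:
By the outcome, as a careful person would: the job done as asked, in the order asked, and still so for the second after the job is handed in, with the robot touching nothing.
Of tin_a, tin_b, tin_c, tin_d only 2 to 4 are there at a start; the rules pass over those that are not, and their reading is None.
At some moment in a run one of tin_a, tin_b, tin_c, tin_d may be knocked a few centimetres aside while the robot is not near it.
It also fails if it takes over 210 s, if anything falls off the work surface, if the arm or the gripper's body presses on something with over 40 N, if the wrist force passes 120 N, or if a joint passes its speed limit or range.

## Working session

There is one attempt and no reset: what is moved stays moved. The work goes in short steps, Python scripts to look and compute and a tool call to move; the robot and the scene stay as the last step left them, time stands still between calls to the robot, and variables do not carry over. Pictures are saved under pics/ and viewed, at most 15 in all, crops included, and the job is handed in when it is done.

Besides the shell and the picture viewer there is one more tool, called after ">>>" by a JSON object that holds its "op" and its "data", one argument or row to a line. carry_out: Moves the arm, as the interface text tells. Its arguments: {"type":"object","properties":{"linear":{"type":"array"},"angular":{"type":"array"},"hand":{"type":"array"},"force":{"type":"number"}},"required":["linear","angular","hand"]}

```bash
mkdir -p pics; ls
python3 - <<'E'
from rig import manip
import cv2
s=manip.get_state();print(s)
for n in("top","side"):
    im=manip.get_image(n);cv2.imwrite(f"pics/{n}0.png",im[:,:,::-1]);p=manip.camera_params(n);print(n,p)
E
```

```text
pics
{'clock': 0.0, 'qpos': array([-1.28501579e+00,  2.76594147e-01,  1.50616529e+00, -1.40908573e-06,
        1.36068744e+00, -1.20978162e-01]), 'qd': array([-9.26228438e-04, -1.40517489e-03,  1.62350481e-04,  5.46339552e-06,
       -4.08570210e-04, -1.31668832e-04]), 'effort': array([ 1.34089005e-03, -4.16767502e+01, -2.45801121e+01, -1.44359882e-05,
        1.09978803e-02, -2.32594552e-06]), 'position': array([ 0.22743333, -0.52786784,  0.40382708]), 'ee_rot': array([-9.23910258e-04,  9.79389159e-01,  2.01980236e-01, -7.69953390e-05]), 'contact_force': array([ 0.3765064 , -0.14110637,  0.09475676]), 'moment': array([-0.02788773, -0.04589573,  0.00904487]), 'gripper_force': 0.0, 'width': 0.08538130692428401}
top {'fx': 450.8076860098174, 'fy': 450.8076860098174, 'cx': 315.56667403677596, 'cy': 242.12372777541577, 'view': array([[-0.01458018, -0.99988713, -0.00362617,  0.19389636],
       [-0.9916335 ,  0.01492483, -0.12821957,  0.61627161],
       [ 0.12825922,  0.00172637, -0.99173918,  1.26010883],
       [ 0.        ,  0.        ,  0.        ,  1.        ]])}
side {'fx': 457.3304456681419, 'fy': 457.3304456681419, 'cx': 321.90632442729697, 'cy': 233.7716089672559, 'view': array([[-0.69781513, -0.71616568,  0.0126789 ,  0.54704893],
       [-0.55875392,  0.53319097, -0.63521764,  0.28046327],
       [ 0.4481608 , -0.45034886, -0.77222911,  1.22397933],
       [ 0.        ,  0.        ,  0.        ,  1.        ]])}
```

View pics/top0.png

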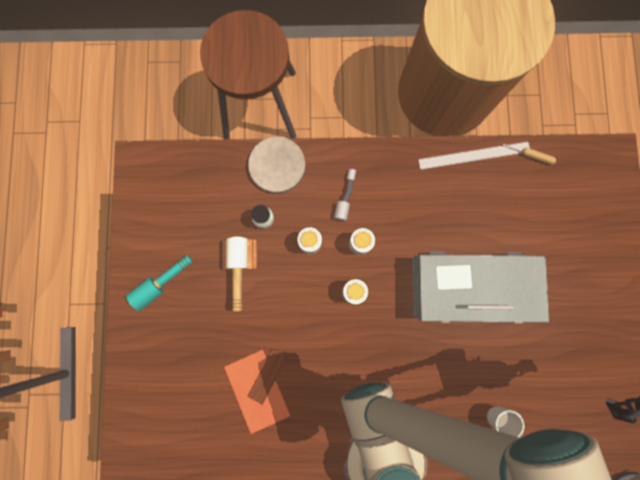

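View pics/side0.png

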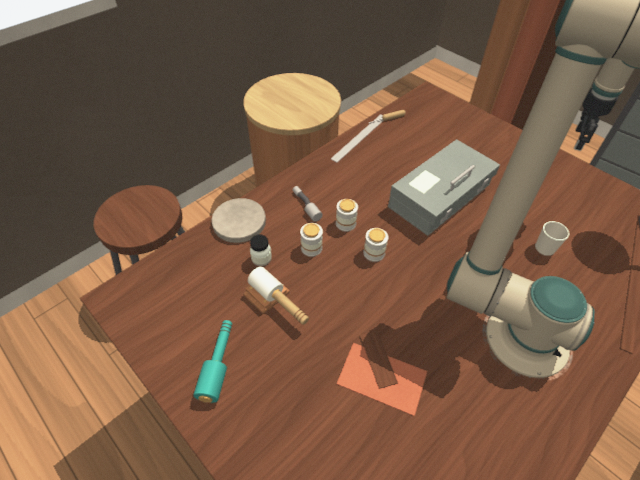

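Top view: the white maul has its barrel at about (237,253) and its handle to (238,310). The look-alikes are the teal maul (145,292), the dye jar (262,216) and the white cup (507,420). Tins are at (309,240), (362,241) and (355,292), the chest at (483,288) and the arch punch at (345,195). I choose the white maul and check it in a crop.

```bash
cat > h.py <<'E'
import numpy as np, cv2
from rig import manip
P={n:manip.camera_params(n) for n in("top","side")}
def proj(n,X):
    p=P[n];c=p["view"]@np.append(X,1);return np.array([p["fx"]*c[0]/c[2]+p["cx"],p["fy"]*c[1]/c[2]+p["cy"]])
def unproj(n,uv,z):
    p=P[n];R=p["view"][:3,:3];t=p["view"][:3,3]
    d=R.T@np.array([(uv[0]-p["cx"])/p["fx"],(uv[1]-p["cy"])/p["fy"],1]);o=-R.T@t
    return o+d*(z-o[2])/d[2]
def blobs(im,lo,hi,amin=40):
    m=cv2.inRange(cv2.cvtColor(im,cv2.COLOR_RGB2HSV),np.array(lo),np.array(hi))
    n,l,s,c=cv2.connectedComponentsWithStats(m)
    return [(s[i,4],c[i].round(1),s[i,:4]) for i in range(1,n) if s[i,4]>=amin]
def tins(n="top",z=.09):
    im=manip.get_image(n)
    return [(a,c,unproj(n,c,z).round(4)) for a,c,b in blobs(im,(17,120,170),(27,255,255)) if max(b[2:])<40]
E
python3 - <<'E'
from h import *
t=cv2.imread("pics/top0.png")[:,:,::-1].copy();s=cv2.imread("pics/side0.png")[:,:,::-1].copy()
for n,im in(("top",t),("side",s)):
    for a,c,b in blobs(im,(17,120,170),(27,255,255)):
        print(n,a,c,b,unproj(n,c,.09).round(4))
a=cv2.resize(t[200:345,215:405],(760,580),interpolation=cv2.INTER_CUBIC)
b=cv2.resize(t[240:335,400:560],(800,475),interpolation=cv2.INTER_CUBIC)
cv2.imwrite("pics/c1.png",a[:,:,::-1]);cv2.imwrite("pics/c2.png",b[:,:,::-1])
E
```

```text
top 214 [443.2  16.1] [437   0  14  37] [ 1.2817 -0.2031  0.09  ]
top 71 [455.3  13.7] [454   0   4  32] [ 1.2888 -0.2393  0.09  ]
top 2289 [483.6  35.6] [461   0  47  80] [ 1.2179 -0.3187  0.09  ]
top 1377 [530.8  27.4] [510   0  44  76] [ 1.2414 -0.4592  0.09  ]
top 74 [540.4 155. ] [527 150  28  11] [ 0.8523 -0.457   0.09  ]
top 181 [308.9 238.5] [302 232  15  14] [0.623 0.203 0.09 ]
top 189 [362.4 239.2] [355 232  16  15] [0.6188 0.0547 0.09  ]
top 193 [355.3 291.1] [348 284  16  15] [0.476 0.078 0.09 ]
side 128 [346.9 204.6] [340 199  14  12] [0.6157 0.0584 0.09  ]
side 144 [311.  229.5] [304 223  15  13] [0.6192 0.2067 0.09  ]
side 146 [376.8 234.7] [370 229  15  12] [0.4729 0.0818 0.09  ]
```

View pics/c1.png

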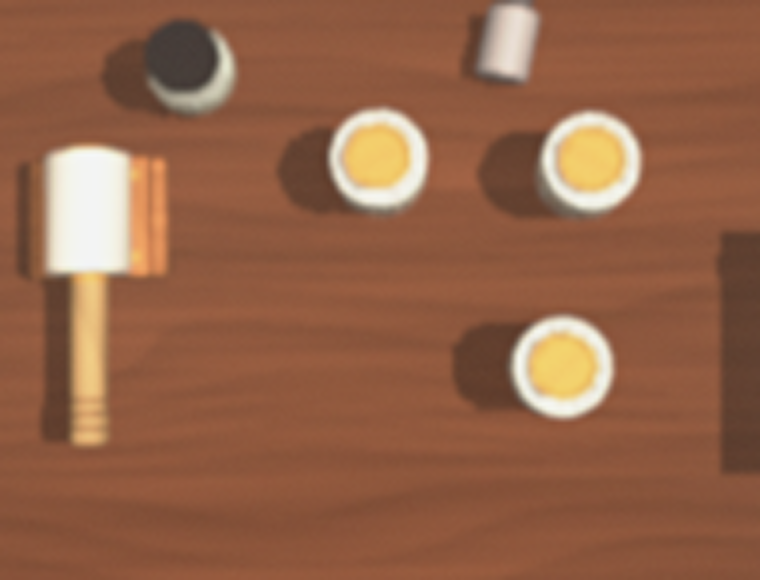

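View pics/c2.png

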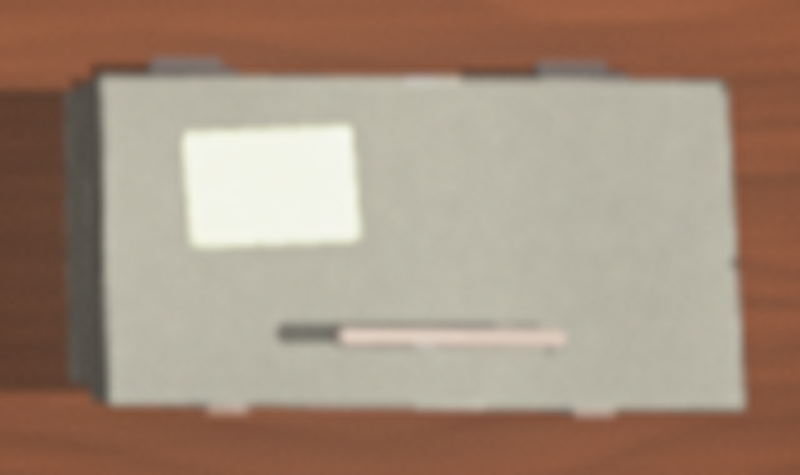

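Crop 1 confirms the white barrel maul, with its barrel at about (237,252), lying in the orange saddle and its handle pointing towards the robot. Three tins with gold lids are visible. Crop 2 shows the chest lid with corners at (420,255), (545,256), (549,322) and (421.6,320.6), and the handle bar at about (484,307). Next I compute poses.

Run:
```python
from h import *
t=cv2.imread("pics/top0.png")[:,:,::-1].copy();s=cv2.imread("pics/side0.png")[:,:,::-1].copy()
for n in P: print(n,"cam",(-P[n]["view"][:3,:3].T@P[n]["view"][:3,3]).round(3))
for uv in((420,255),(545.4,256),(549.4,322),(421.6,320.6)): print("lid",unproj("top",uv,.099).round(4))
for uv in((456,306.5),(513,307.5)): print("bar",unproj("top",uv,.135).round(4))
for uv in((237,237),(237,268),(226.5,260),(247.5,260),(237.2,310.7),(237.2,280),(262,214.5)): print("maul",unproj("top",uv,.06).round(4))
b=cv2.resize(s[130:330,230:510],(800,571),interpolation=cv2.INTER_CUBIC)
cv2.imwrite("pics/c3.png",b[:,:,::-1])
```

```text
top cam [0.452 0.183 1.329]
side cam [-0.01   0.793  1.116]
lid [ 0.5716 -0.1009  0.099 ]
lid [ 0.5637 -0.4436  0.099 ]
lid [ 0.3857 -0.4401  0.099 ]
lid [ 0.3944 -0.0974  0.099 ]
bar [ 0.4312 -0.1809  0.135 ]
bar [ 0.4264 -0.3298  0.135 ]
maul [0.6346 0.408  0.06  ]
maul [0.5463 0.4073 0.06  ]
maul [0.5693 0.4372 0.06  ]
maul [0.5684 0.3778 0.06  ]
maul [0.4271 0.4059 0.06  ]
maul [0.5125 0.4065 0.06  ]
maul [0.6985 0.3369 0.06  ]
```

View pics/c3.png

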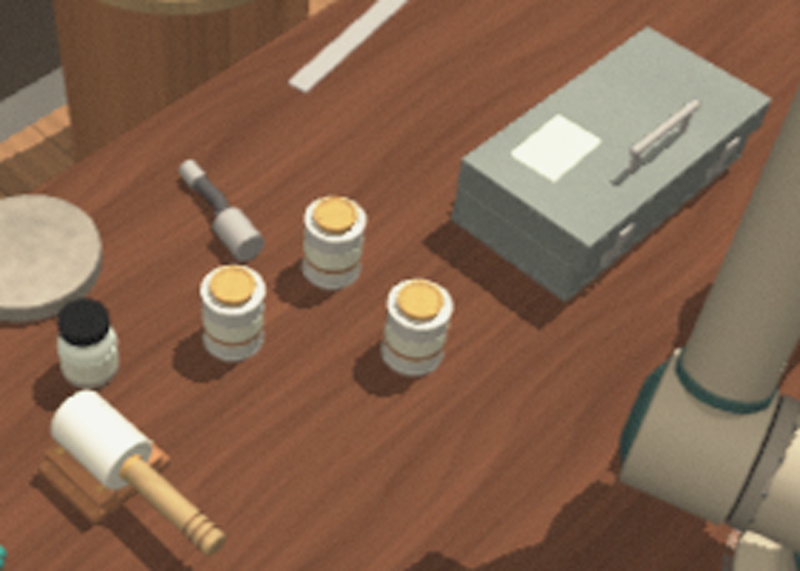

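Side crop: the maul barrel axis runs about (70,412) to (131,462) and the butt is at (208,540). The three tins, the dye jar with its black cap and the punch are all clearly distinct. I move above the maul.

>>> {"op": "carry_out", "data": {
  "linear": [
    [0.03,0.078,0],
    [0.03,0.078,0],
    [0.03,0.078,0],
    [0.03,0.078,0],
    [0.03,0.078,0],
    [0.03,0.078,0],
    [0.03,0.078,0],
    [0.03,0.078,0]
  ],
  "angular": [
    [0,0,-0.85],
    [0,0,-0.85],
    [0,0,-0.85],
    [0,0,-0.85],
    [0,0,-0.85],
    [0,0,-0.83],
    [0,0,0],
    [0,0,0]
  ],
  "hand": [1,1,1,1,1,1,1,1]
}}

```text
clock: 0.77
position: [0.3471, -0.2149, 0.4045]
ee_rot: [-0.0, 1.0, -0.0, -0.0]
contact_force: [0.5, -0.3, -0.3]
width: 0.0855
gripper_force: 0.0
```

>>> {"op": "carry_out", "data": {
  "linear": [
    [0.03,0.078,0],
    [0.03,0.078,0],
    [0.03,0.078,0],
    [0.03,0.078,0],
    [0.03,0.078,0],
    [0.03,0.078,0],
    [0.03,0.078,0],
    [0.03,0.078,0]
  ],
  "angular": [
    [0,0,0],
    [0,0,0],
    [0,0,0],
    [0,0,0],
    [0,0,0],
    [0,0,0],
    [0,0,0],
    [0,0,0]
  ],
  "hand": [1,1,1,1,1,1,1,1]
}}

```text
clock: 1.43
position: [0.4668, 0.0964, 0.4046]
ee_rot: [0.0, 1.0, 0.0, -0.0]
contact_force: [0.6, -0.7, 0.8]
width: 0.0852
gripper_force: 0.0
```

>>> {"op": "carry_out", "data": {
  "linear": [
    [0.03,0.078,0],
    [0.03,0.078,0],
    [0.03,0.078,0],
    [0.03,0.078,0],
    [0.03,0.078,0],
    [0.03,0.078,0],
    [0.03,0.078,0],
    [0,0,0]
  ],
  "angular": [
    [0,0,0],
    [0,0,0],
    [0,0,0],
    [0,0,0],
    [0,0,0],
    [0,0,0],
    [0,0,0],
    [0,0,0]
  ],
  "hand": [1,1,1,1,1,1,1,1]
}}

```text
clock: 2.1
position: [0.5733, 0.3729, 0.4022]
ee_rot: [-0.002, 1.0, 0.003, 0.0]
contact_force: [0.2, -0.1, -0.9]
width: 0.0854
gripper_force: 0.0
```

```bash
cat >> h.py <<'E'
from scipy.spatial.transform import Rotation as Ro
def st():
    s=manip.get_state();q=s["ee_rot"];R=Ro.from_quat([*q[1:],q[0]]).as_matrix()
    print("t",round(s["clock"],2),"pos",s["position"].round(4),"yaw_y",np.degrees(np.arctan2(R[1,1],R[0,1])).round(2),"z",R[:,2].round(3),"F",s["contact_force"].round(1),"w",round(s["width"],4),"g",round(s["gripper_force"],1),"q",s["qpos"].round(2));return s,R
E
python3 - <<'E'
from h import *
s,R=st()
for uv in((302.8,319),(254.5,274.2),(275.9,291.7)): print(unproj("side",uv,.055).round(4))
for a,c,X in tins("top"): print(a,c,X)
for a,c,X in tins("side"): print(a,c,X)
E
```

```text
t 2.1 pos [0.5733 0.3729 0.4022] yaw_y -89.71 z [ 0.     0.004 -1.   ] F [ 0.2 -0.1 -0.9] w 0.0854 g 0.0 q [0.47 0.44 1.25 0.   1.44 2.04]
[0.4344 0.411  0.055 ]
[0.6312 0.4129 0.055 ]
[0.5462 0.4072 0.055 ]
156 [475.6  15.9] [ 1.2807 -0.2989  0.09  ]
44 [540.  154.7] [ 0.8532 -0.4559  0.09  ]
185 [308.9 238.5] [0.623 0.203 0.09 ]
192 [362.4 239.2] [0.6188 0.0547 0.09  ]
50 [237.8 280.3] [0.5102 0.3996 0.09  ]
194 [355.3 291.1] [0.476 0.078 0.09 ]
128 [346.8 204.6] [0.6159 0.0586 0.09  ]
149 [311.  229.5] [0.6192 0.2067 0.09  ]
147 [376.7 234.7] [0.4731 0.0821 0.09  ]
```

>>> {"op": "carry_out", "data": {
  "linear": [
    [0.014,0.037,-0.05],
    [0.014,0.037,-0.05],
    [0,0,-0.07],
    [0,0,-0.07],
    [0,0,-0.06],
    [0,0,0],
    [0,0,0],
    [0,0,0]
  ],
  "angular": [
    [0,0,0],
    [0,0,0],
    [0,0,0],
    [0,0,0],
    [0,0,0],
    [0,0,0],
    [0,0,0],
    [0,0,0]
  ],
  "hand": [1,1,1,1,1,1,1,1]
}}

```text
clock: 2.87
position: [0.5862, 0.4028, 0.2569]
ee_rot: [-0.001, 1.0, -0.0, 0.001]
contact_force: [1.6, 0.4, -0.1]
width: 0.0853
gripper_force: 0.0
```

Run:
```python
from h import *
s,R=st()
t=manip.get_image("side");
b=cv2.resize(t[200:340,190:360],(728,600),interpolation=cv2.INTER_CUBIC)
cv2.imwrite("pics/c4.png",b[:,:,::-1])
```

```text
t 2.87 pos [0.5862 0.4028 0.2569] yaw_y -90.03 z [ 0.003  0.001 -1.   ] F [ 1.6  0.4 -0.1] w 0.0853 g 0.0 q [ 0.5   0.57  1.39 -0.    1.17  2.08]
```

View pics/c4.png

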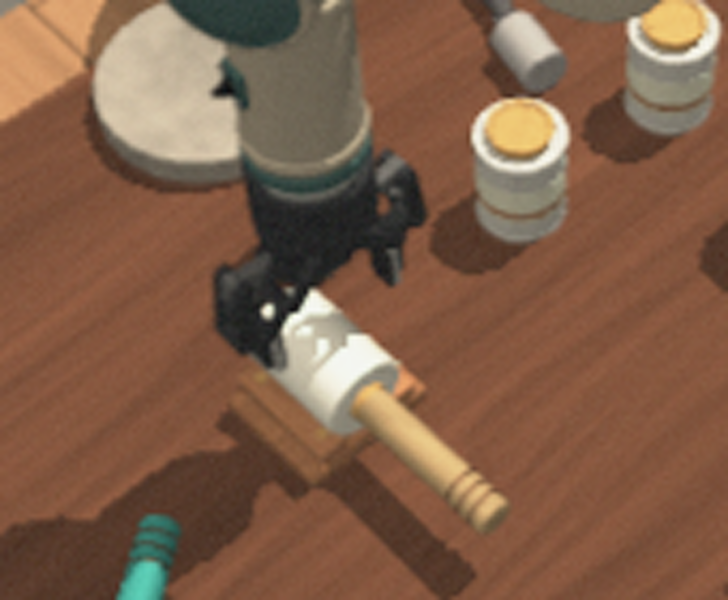

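The crop shows the open fingers straddling the white barrel, with tips at about (275,355) and (390,275), roughly centred. I lower and settle.

>>> {"op": "carry_out", "data": {
  "linear": [
    [0,0.008,-0.03],
    [0,0,-0.03],
    [0,0,-0.02],
    [0,0,0],
    [0,0,0],
    [0,0,0]
  ],
  "angular": [
    [0,0,0],
    [0,0,0],
    [0,0,0],
    [0,0,0],
    [0,0,0],
    [0,0,0]
  ],
  "hand": [1,1,1,1,1,1]
}}

```text
clock: 3.42
position: [0.5861, 0.4075, 0.2163]
ee_rot: [-0.001, 1.0, 0.0, 0.001]
contact_force: [-0.6, -0.2, 0.1]
width: 0.0855
gripper_force: 0.0
```

Run:
```python
from h import *
for i in range(3):
    s,R=st(); manip.get_image("side")
```

```text
t 3.42 pos [0.5861 0.4075 0.2163] yaw_y -89.98 z [ 0.002  0.001 -1.   ] F [-0.6 -0.2  0.1] w 0.0855 g 0.0 q [ 0.51  0.61  1.43 -0.    1.1   2.08]
t 3.47 pos [0.5861 0.4075 0.2163] yaw_y -89.98 z [ 0.002  0.001 -1.   ] F [ 0.3 -0.3  0.5] w 0.0853 g 0.0 q [ 0.51  0.61  1.43 -0.    1.1   2.08]
t 3.52 pos [0.586  0.4075 0.2162] yaw_y -89.98 z [ 0.002  0.001 -1.   ] F [-1.2 -1.1 -0.3] w 0.0855 g 0.0 q [ 0.51  0.61  1.43 -0.    1.1   2.08]
```

>>> {"op": "carry_out", "data": {
  "linear": [
    [0,0.004,-0.018],
    [0,0,0],
    [0,0,0],
    [0,0,0],
    [0,0,0],
    [0,0,0],
    [0,0,0],
    [0,0,0]
  ],
  "angular": [
    [0,0,0],
    [0,0,0],
    [0,0,0],
    [0,0,0],
    [0,0,0],
    [0,0,0],
    [0,0,0],
    [0,0,0]
  ],
  "hand": [1,1,0.6,0.6,0.6,0.6,0.6,0.6],
  "force": 60
}}

```text
clock: 4.23
position: [0.5855, 0.4103, 0.2063]
ee_rot: [-0.001, 1.0, 0.0, 0.0]
contact_force: [-0.3, 4.7, 1.9]
width: 0.0583
gripper_force: 64.2
```

Run:
```python
from h import *
st()
```

```text
t 4.23 pos [0.5855 0.4103 0.2063] yaw_y -89.99 z [ 0.001  0.002 -1.   ] F [-0.3  4.7  1.9] w 0.0583 g 64.2 q [0.51 0.62 1.44 0.   1.08 2.08]
```

>>> {"op": "carry_out", "data": {
  "linear": [
    [0,0,0.02],
    [0,0,0.04],
    [0,0,0.06],
    [0,0,0.06],
    [0,0,0],
    [0,0,0]
  ],
  "angular": [
    [0,0,0],
    [0,0,0],
    [0,0,0],
    [0,0,0],
    [0,0,0],
    [0,0,0]
  ],
  "hand": [0.6,0.6,0.6,0.6,0.6,0.6]
}}

```text
clock: 4.73
position: [0.586, 0.4088, 0.2972]
ee_rot: [0.0, 1.0, 0.0, 0.002]
contact_force: [-0.9, -0.9, -4.1]
width: 0.0582
gripper_force: 65.6
```

Run:
```python
from h import *
st()
for n in P: print([(X[:2]) for a,c,X in tins(n) if .4<X[0]<.8 and abs(X[1])<.35])
```

```text
t 4.73 pos [0.586  0.4088 0.2972] yaw_y -89.99 z [ 0.003 -0.    -1.   ] F [-0.9 -0.9 -4.1] w 0.0582 g 65.6 q [ 0.51  0.55  1.33 -0.    1.26  2.08]
[array([0.623, 0.203]), array([0.6188, 0.0547]), array([0.476, 0.078])]
[array([0.616 , 0.0581]), array([0.6192, 0.2067]), array([0.4729, 0.0818])]
```

>>> {"op": "carry_out", "data": {
  "linear": [
    [0.0117,-0.068,0],
    [0.0117,-0.068,0],
    [0.0117,-0.068,0],
    [0.0117,-0.068,0],
    [0.0117,-0.068,0],
    [0.0117,-0.068,0],
    [0,0,0],
    [0,0,0]
  ],
  "angular": [
    [0,0,0],
    [0,0,0],
    [0,0,0],
    [0,0,0],
    [0,0,0],
    [0,0,0],
    [0,0,0],
    [0,0,0]
  ],
  "hand": [0.6,0.6,0.6,0.6,0.6,0.6,0.6,0.6]
}}

```text
clock: 5.5
position: [0.6203, 0.2029, 0.2931]
ee_rot: [0.001, 1.0, -0.002, -0.003]
contact_force: [-0.3, -0.2, -3.8]
width: 0.0589
gripper_force: 66.0
```

>>> {"op": "carry_out", "data": {
  "linear": [
    [0,0,-0.02],
    [0,0,-0.02],
    [0,0,-0.006],
    [0,0,-0.006],
    [0,0,-0.004],
    [0,0,0],
    [0,0,0],
    [0,0,0]
  ],
  "angular": [
    [0,0,0],
    [0,0,0],
    [0,0,0],
    [0,0,0],
    [0,0,0],
    [0,0,0],
    [0,0,0],
    [0,0,0]
  ],
  "hand": [0.6,0.6,0.6,0.6,0.6,0.6,0.6,0.6]
}}

```text
clock: 6.17
position: [0.6207, 0.2058, 0.2676]
ee_rot: [-0.0, 1.0, 0.0, 0.0]
contact_force: [-1.7, 1.1, -1.5]
width: 0.0585
gripper_force: 66.3
```

Run:
```python
from h import *
st()
t=manip.get_image("side");
b=cv2.resize(t[150:300,240:420],(720,600),interpolation=cv2.INTER_CUBIC)
cv2.imwrite("pics/c5.png",b[:,:,::-1])
```

```text
t 6.17 pos [0.6207 0.2058 0.2676] yaw_y -89.95 z [ 0.001  0.    -1.   ] F [-1.7  1.1 -1.5] w 0.0585 g 66.3 q [0.21 0.49 1.52 0.   1.13 1.78]
```

View pics/c5.png

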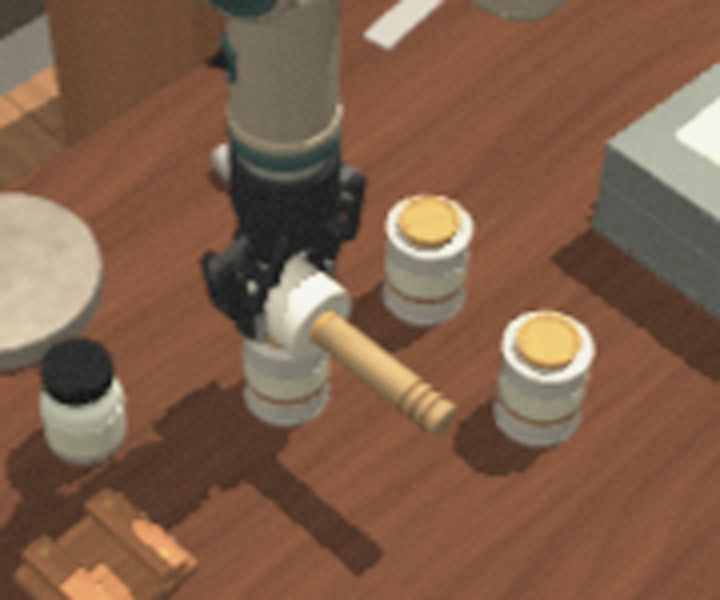

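The crop shows the barrel sitting over the left tin's lid, touching it at about (290,320), with the other two tins clear. I press on.

>>> {"op": "carry_out", "data": {
  "linear": [
    [0,0,-0.006],
    [0,0,-0.004],
    [0,0,0],
    [0,0,0]
  ],
  "angular": [
    [0,0,0],
    [0,0,0],
    [0,0,0],
    [0,0,0]
  ],
  "hand": [0.6,0.6,0.6,0.6]
}}

```text
clock: 6.55
position: [0.6208, 0.2056, 0.2635]
ee_rot: [-0.0, 1.0, 0.0, 0.001]
contact_force: [-3.0, 0.6, 4.7]
width: 0.0582
gripper_force: 66.8
```

>>> {"op": "carry_out", "data": {
  "linear": [
    [0,0,-0.004],
    [0,0,-0.003],
    [0,0,0],
    [0,0,0]
  ],
  "angular": [
    [0,0,0],
    [0,0,0],
    [0,0,0],
    [0,0,0]
  ],
  "hand": [0.6,0.6,0.6,0.6]
}}

```text
clock: 6.88
position: [0.6207, 0.2056, 0.2623]
ee_rot: [-0.0, 1.0, 0.0, 0.001]
contact_force: [-6.4, 0.9, 15.0]
width: 0.0584
gripper_force: 68.2
```

>>> {"op": "carry_out", "data": {
  "linear": [
    [0,0,-0.004],
    [0,0,0],
    [0,0,0],
    [0,0,0]
  ],
  "angular": [
    [0,0,0],
    [0,0,0],
    [0,0,0],
    [0,0,0]
  ],
  "hand": [0.6,0.6,0.6,0.6]
}}

```text
clock: 7.22
position: [0.6207, 0.2056, 0.2622]
ee_rot: [-0.001, 1.0, 0.0, 0.002]
contact_force: [-8.0, -1.4, 23.2]
width: 0.0583
gripper_force: 69.1
```

>>> {"op": "carry_out", "data": {
  "linear": [
    [0,0,0.03],
    [0,0,0.05],
    [-0.0585,-0.05,0],
    [-0.0585,-0.05,0],
    [-0.0585,-0.05,0],
    [-0.0585,-0.05,0],
    [-0.0585,-0.05,0],
    [0,0,0]
  ],
  "angular": [
    [0,0,0],
    [0,0,0],
    [0,0,0],
    [0,0,0],
    [0,0,0],
    [0,0,0],
    [0,0,0],
    [0,0,0]
  ],
  "hand": [0.6,0.6,0.6,0.6,0.6,0.6,0.6,0.6]
}}

```text
clock: 7.88
position: [0.4675, 0.0773, 0.2953]
ee_rot: [0.002, 1.0, -0.001, -0.006]
contact_force: [-0.6, 0.6, -4.1]
width: 0.0586
gripper_force: 66.2
```

Run:
```python
from h import *
st()
for n in P: print([(a,X[:2]) for a,c,X in tins(n) if .4<X[0]<.8 and abs(X[1])<.35])
```

```text
t 7.88 pos [0.4675 0.0773 0.2953] yaw_y -90.06 z [-0.011 -0.004 -1.   ] F [-0.6  0.6 -4.1] w 0.0586 g 66.2 q [ 0.02  0.22  1.88 -0.    1.05  1.59]
[(np.int32(175), array([0.6216, 0.2025])), (np.int32(190), array([0.6188, 0.0547]))]
[(np.int32(129), array([0.6157, 0.0584])), (np.int32(145), array([0.6148, 0.2109]))]
```

>>> {"op": "carry_out", "data": {
  "linear": [
    [0,0,0],
    [0,0,-0.02],
    [0,0,-0.02],
    [0,0,-0.012],
    [0,0,-0.008],
    [0,0,0],
    [0,0,0]
  ],
  "angular": [
    [0,0,0],
    [0,0,0],
    [0,0,0],
    [0,0,0],
    [0,0,0],
    [0,0,0],
    [0,0,0]
  ],
  "hand": [0.6,0.6,0.6,0.6,0.6,0.6,0.6]
}}

```text
clock: 8.57
position: [0.4749, 0.0806, 0.2671]
ee_rot: [0.0, 1.0, 0.0, 0.0]
contact_force: [0.4, 0.7, -4.3]
width: 0.0587
gripper_force: 66.6
```

>>> {"op": "carry_out", "data": {
  "linear": [
    [0,0,-0.005],
    [0,0,-0.005],
    [0,0,-0.004],
    [0,0,0],
    [0,0,0],
    [0,0,0]
  ],
  "angular": [
    [0,0,0],
    [0,0,0],
    [0,0,0],
    [0,0,0],
    [0,0,0],
    [0,0,0]
  ],
  "hand": [0.6,0.6,0.6,0.6,0.6,0.6]
}}

```text
clock: 9.07
position: [0.4747, 0.0805, 0.2623]
ee_rot: [-0.0, 1.0, 0.0, 0.001]
contact_force: [-3.7, 1.3, 11.0]
width: 0.0585
gripper_force: 68.2
```

>>> {"op": "carry_out", "data": {
  "linear": [
    [0,0,-0.005],
    [0,0,0],
    [0,0,0],
    [0,0,0]
  ],
  "angular": [
    [0,0,0],
    [0,0,0],
    [0,0,0],
    [0,0,0]
  ],
  "hand": [0.6,0.6,0.6,0.6]
}}

```text
clock: 9.4
position: [0.4747, 0.0805, 0.2621]
ee_rot: [-0.0, 1.0, 0.0, 0.002]
contact_force: [-8.3, 0.9, 27.6]
width: 0.0586
gripper_force: 69.9
```

>>> {"op": "carry_out", "data": {
  "linear": [
    [0,0,0.03],
    [0,0,0.054],
    [0.057,-0.01,0],
    [0.057,-0.01,0],
    [0.057,-0.01,0],
    [0.057,-0.01,0],
    [0.057,-0.008,0],
    [0,0,0]
  ],
  "angular": [
    [0,0,0],
    [0,0,0],
    [0,0,0],
    [0,0,0],
    [0,0,0],
    [0,0,0],
    [0,0,0],
    [0,0,0]
  ],
  "hand": [0.6,0.6,0.6,0.6,0.6,0.6,0.6,0.6]
}}

```text
clock: 10.07
position: [0.6225, 0.0552, 0.2994]
ee_rot: [0.0, 1.0, -0.0, 0.004]
contact_force: [1.1, -0.2, -3.5]
width: 0.0585
gripper_force: 66.7
```

Run:
```python
from h import *
st()
for n in P: print([(a,X[:2]) for a,c,X in tins(n) if .4<X[0]<.8 and abs(X[1])<.35])
```

```text
t 10.07 pos [0.6225 0.0552 0.2994] yaw_y -90.04 z [ 0.008 -0.001 -1.   ] F [ 1.1 -0.2 -3.5] w 0.0585 g 66.7 q [-0.02  0.42  1.56 -0.    1.16  1.55]
[(np.int32(106), array([0.6205, 0.2019])), (np.int32(81), array([0.4737, 0.0858]))]
[(np.int32(93), array([0.4674, 0.0815]))]
```

>>> {"op": "carry_out", "data": {
  "linear": [
    [0,0,0],
    [0,0,-0.02],
    [0,0,-0.02],
    [0,0,-0.012],
    [0,0,-0.008],
    [0,0,0],
    [0,0,0]
  ],
  "angular": [
    [0,0,0],
    [0,0,0],
    [0,0,0],
    [0,0,0],
    [0,0,0],
    [0,0,0],
    [0,0,0]
  ],
  "hand": [0.6,0.6,0.6,0.6,0.6,0.6,0.6]
}}

```text
clock: 10.75
position: [0.6167, 0.0564, 0.2694]
ee_rot: [0.0, 1.0, 0.0, -0.0]
contact_force: [0.3, -0.1, -3.3]
width: 0.0585
gripper_force: 67.0
```

>>> {"op": "carry_out", "data": {
  "linear": [
    [0,0,-0.006],
    [0,0,-0.006],
    [0,0,-0.006],
    [0,0,0],
    [0,0,0],
    [0,0,0]
  ],
  "angular": [
    [0,0,0],
    [0,0,0],
    [0,0,0],
    [0,0,0],
    [0,0,0],
    [0,0,0]
  ],
  "hand": [0.6,0.6,0.6,0.6,0.6,0.6]
}}

```text
clock: 11.25
position: [0.6172, 0.0564, 0.2624]
ee_rot: [0.0, 1.0, 0.0, 0.001]
contact_force: [-1.5, -0.1, 4.4]
width: 0.058
gripper_force: 67.8
```

>>> {"op": "carry_out", "data": {
  "linear": [
    [0,0,-0.004],
    [0,0,0],
    [0,0,0],
    [0,0,0]
  ],
  "angular": [
    [0,0,0],
    [0,0,0],
    [0,0,0],
    [0,0,0]
  ],
  "hand": [0.6,0.6,0.6,0.6]
}}

```text
clock: 11.58
position: [0.6172, 0.0564, 0.2623]
ee_rot: [0.0, 1.0, 0.0, 0.002]
contact_force: [-4.8, -0.8, 14.4]
width: 0.0587
gripper_force: 68.7
```

>>> {"op": "carry_out", "data": {
  "linear": [
    [0,0,-0.004],
    [0,0,0],
    [0,0,0],
    [0,0,0.03],
    [0,0,0.06],
    [-0.0063,0.0708,0],
    [-0.0063,0.0708,0],
    [-0.0063,0.0708,0]
  ],
  "angular": [
    [0,0,0],
    [0,0,0],
    [0,0,0],
    [0,0,0],
    [0,0,0],
    [0,0,0],
    [0,0,0],
    [0,0,0]
  ],
  "hand": [0.6,0.6,0.6,0.6,0.6,0.6,0.6,0.6]
}}

```text
clock: 12.25
position: [0.6076, 0.1631, 0.3023]
ee_rot: [-0.0, 1.0, -0.001, 0.001]
contact_force: [0.1, 0.5, -4.9]
width: 0.0589
gripper_force: 66.6
```

>>> {"op": "carry_out", "data": {
  "linear": [
    [-0.0063,0.0708,0],
    [-0.0063,0.0708,0],
    [-0.0063,0.0708,0],
    [-0.0063,0.0708,0],
    [-0.0063,0.0708,0],
    [-0.0063,0.0708,0],
    [-0.0063,0.0708,0],
    [0,0,0]
  ],
  "angular": [
    [0,0,0],
    [0,0,0],
    [0,0,0],
    [0,0,0],
    [0,0,0],
    [0,0,0],
    [0,0,0],
    [0,0,0]
  ],
  "hand": [0.6,0.6,0.6,0.6,0.6,0.6,0.6,0.6]
}}

```text
clock: 12.92
position: [0.584, 0.4173, 0.301]
ee_rot: [-0.003, 1.0, 0.003, 0.0]
contact_force: [-0.4, 0.4, -3.4]
width: 0.0583
gripper_force: 66.8
```

>>> {"op": "carry_out", "data": {
  "linear": [
    [0,0,0],
    [0,0,-0.03],
    [0,0,-0.03],
    [0,0,0],
    [0,0,0],
    [0,0,0]
  ],
  "angular": [
    [0,0,0],
    [0,0,0],
    [0,0,0],
    [0,0,0],
    [0,0,0],
    [0,0,0]
  ],
  "hand": [0.6,0.6,0.6,0.6,0.6,0.6]
}}

```text
clock: 13.42
position: [0.5859, 0.4096, 0.2722]
ee_rot: [-0.0, 1.0, -0.0, 0.0]
contact_force: [0.9, 0.3, -3.6]
width: 0.0587
gripper_force: 66.7
```

Run:
```python
from h import *
st()
for n in P: print([(a,X) for a,c,X in tins(n,.081) if .4<X[0]<.8 and abs(X[1])<.35])
t=manip.get_image("top")
b=cv2.resize(t[190:330,200:380],(720,560),interpolation=cv2.INTER_CUBIC)
cv2.imwrite("pics/c6.png",b[:,:,::-1])
```

```text
t 13.42 pos [0.5859 0.4096 0.2722] yaw_y -90.03 z [ 0.001  0.    -1.   ] F [ 0.9  0.3 -3.6] w 0.0587 g 66.7 q [ 0.51  0.57  1.36 -0.    1.21  2.08]
[(np.int32(177), array([0.6229, 0.2026, 0.081 ])), (np.int32(180), array([0.6184, 0.0541, 0.081 ])), (np.int32(182), array([0.4759, 0.0776, 0.081 ]))]
[(np.int32(126), array([0.6169, 0.0573, 0.081 ])), (np.int32(146), array([0.6203, 0.2058, 0.081 ])), (np.int32(145), array([0.4741, 0.0812, 0.081 ]))]
```

View pics/c6.png

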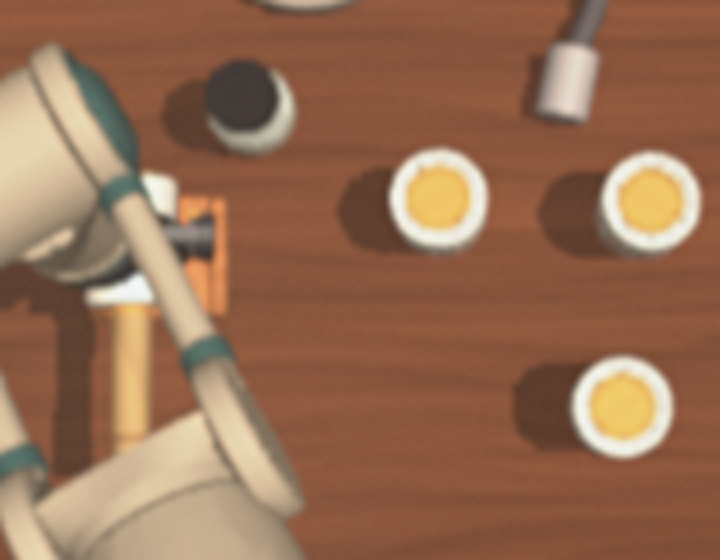

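All three lids now sit low in their rims, and both views agree at z=81 mm. The maul is held over the saddle, so I lower it and release.

>>> {"op": "carry_out", "data": {
  "linear": [
    [0,0.001,-0.03],
    [0,0.001,-0.04],
    [0,0,-0.03],
    [0,0,-0.014],
    [0,0,-0.01],
    [0,0,-0.006],
    [0,0,0],
    [0,0,0]
  ],
  "angular": [
    [0,0,0],
    [0,0,0],
    [0,0,0],
    [0,0,0],
    [0,0,0],
    [0,0,0],
    [0,0,0],
    [0,0,0]
  ],
  "hand": [0.6,0.6,0.6,0.6,0.6,0.6,0.6,0.6]
}}

```text
clock: 14.23
position: [0.5858, 0.4116, 0.2078]
ee_rot: [-0.0, 1.0, 0.0, 0.001]
contact_force: [0.4, -0.5, -4.2]
width: 0.0584
gripper_force: 67.0
```

>>> {"op": "carry_out", "data": {
  "linear": [
    [0,0,-0.0026],
    [0,0,0],
    [0,0,0],
    [0,0,0],
    [0,0,0],
    [0,0,0],
    [0,0,0],
    [0,0,0]
  ],
  "angular": [
    [0,0,0],
    [0,0,0],
    [0,0,0],
    [0,0,0],
    [0,0,0],
    [0,0,0],
    [0,0,0],
    [0,0,0]
  ],
  "hand": [0.6,0.6,0.7,0.75,0.85,1,1,1]
}}

```text
clock: 14.9
position: [0.5854, 0.4114, 0.2056]
ee_rot: [-0.0, 1.0, 0.0, 0.0]
contact_force: [0.3, 0.4, -0.1]
width: 0.0852
gripper_force: 0.0
```

>>> {"op": "carry_out", "data": {
  "linear": [
    [0,0,0.03],
    [0,0,0.05],
    [0,0,0.07],
    [0,0,0.08],
    [0,-0.03,0.08],
    [0,-0.06,0.04],
    [0,-0.08,0],
    [0,-0.08,0]
  ],
  "angular": [
    [0,0,0],
    [0,0,0],
    [0,0,0],
    [0,0,0],
    [0,0,1],
    [0,0,1],
    [0,0,1],
    [0,0,1]
  ],
  "hand": [1,1,1,1,1,1,1,1]
}}

```text
clock: 15.57
position: [0.5854, 0.2863, 0.382]
ee_rot: [-0.0, 0.987, 0.163, 0.003]
contact_force: [0.3, -0.1, 0.1]
width: 0.0855
gripper_force: 0.0
```

>>> {"op": "carry_out", "data": {
  "linear": [
    [-0.02,-0.08,0],
    [-0.02,-0.08,0],
    [-0.02,-0.08,0],
    [-0.02,-0.08,0],
    [-0.02,-0.08,0],
    [-0.02,-0.08,0],
    [-0.02,-0.08,0],
    [-0.02,-0.08,0]
  ],
  "angular": [
    [0,0,1],
    [0,0,1],
    [0,0,1],
    [0,0,1],
    [0,0,1],
    [0,0,1],
    [0,0,1],
    [0,0,1]
  ],
  "hand": [0.7,0.7,0.7,0.7,0.7,0.7,0.7,0.7]
}}

```text
clock: 16.23
position: [0.5044, -0.0349, 0.3797]
ee_rot: [0.0, 0.886, 0.464, 0.0]
contact_force: [-0.1, -0.6, -0.1]
width: 0.0596
gripper_force: 0.0
```

Run:
```python
from h import *
st()
for n in P: print([(a,X) for a,c,X in tins(n,.081) if .4<X[0]<.8 and abs(X[1])<.35])
t=manip.get_image("top");s=manip.get_image("side")
a=cv2.resize(t[190:350,200:400],(400,320),interpolation=cv2.INTER_CUBIC)
b=cv2.resize(s[190:350,200:400],(400,320),interpolation=cv2.INTER_CUBIC)
cv2.imwrite("pics/c7.png",np.hstack([a,b])[:,:,::-1])
```

```text
t 16.23 pos [ 0.5044 -0.0349  0.3797] yaw_y -34.73 z [ 0.001 -0.    -1.   ] F [-0.1 -0.6 -0.1] w 0.0596 g 0.0 q [-0.21  0.19  1.69 -0.    1.26  0.4 ]
[(np.int32(175), array([0.6229, 0.2026, 0.081 ])), (np.int32(180), array([0.6184, 0.0541, 0.081 ])), (np.int32(162), array([0.4754, 0.0762, 0.081 ]))]
[(np.int32(123), array([0.6166, 0.0576, 0.081 ])), (np.int32(146), array([0.62 , 0.206, 0.081]))]
```

View pics/c7.png

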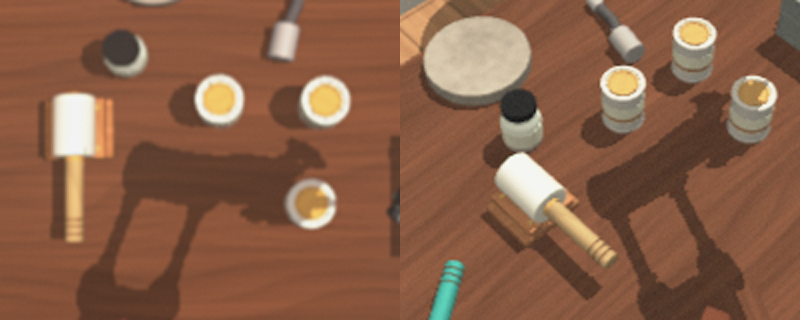

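The maul is back in its saddle: barrel at (75,125) in the left half, (530,185) in the right. All three tins are upright with their lids in. Now to the chest bar.

>>> {"op": "carry_out", "data": {
  "linear": [
    [-0.022,-0.067,0],
    [-0.022,-0.067,0],
    [-0.022,-0.067,0],
    [-0.022,-0.067,0],
    [-0.022,-0.067,0],
    [-0.022,-0.067,0],
    [-0.022,-0.067,0],
    [0,0,0]
  ],
  "angular": [
    [0,0,1],
    [0,0,1],
    [0,0,1],
    [0,0,1],
    [0,0,1],
    [0,0,1],
    [0,0,1],
    [0,0,0.3]
  ],
  "hand": [0.5,0.5,0.5,0.5,0.5,0.5,0.5,0.5]
}}

```text
clock: 17.1
position: [0.4284, -0.2715, 0.3795]
ee_rot: [0.002, 0.716, 0.698, -0.001]
contact_force: [0.3, -0.4, 0.0]
width: 0.0425
gripper_force: 0.0
```

>>> {"op": "carry_out", "data": {
  "linear": [
    [0,0,0],
    [0,0,-0.04],
    [0,0,-0.05],
    [0,0,-0.04],
    [0,0,0],
    [0,0,0]
  ],
  "angular": [
    [0,0,0],
    [0,0,0],
    [0,0,0],
    [0,0,0],
    [0,0,0],
    [0,0,0]
  ],
  "hand": [0.5,0.5,0.5,0.5,0.5,0.5]
}}

```text
clock: 17.6
position: [0.4291, -0.2659, 0.3139]
ee_rot: [-0.001, 0.716, 0.698, 0.0]
contact_force: [-0.6, -0.2, 0.2]
width: 0.0426
gripper_force: 0.0
```

Run:
```python
from h import *
st()
s=manip.get_image("side")
b=cv2.resize(s[90:240,370:570],(800,600),interpolation=cv2.INTER_CUBIC)
cv2.imwrite("pics/c8.png",b[:,:,::-1])
```

```text
t 17.6 pos [ 0.4291 -0.2659  0.3139] yaw_y -1.41 z [-0.002  0.002 -1.   ] F [-0.6 -0.2  0.2] w 0.0426 g 0.0 q [-0.69  0.24  1.79  0.    1.11 -0.67]
```

View pics/c8.png

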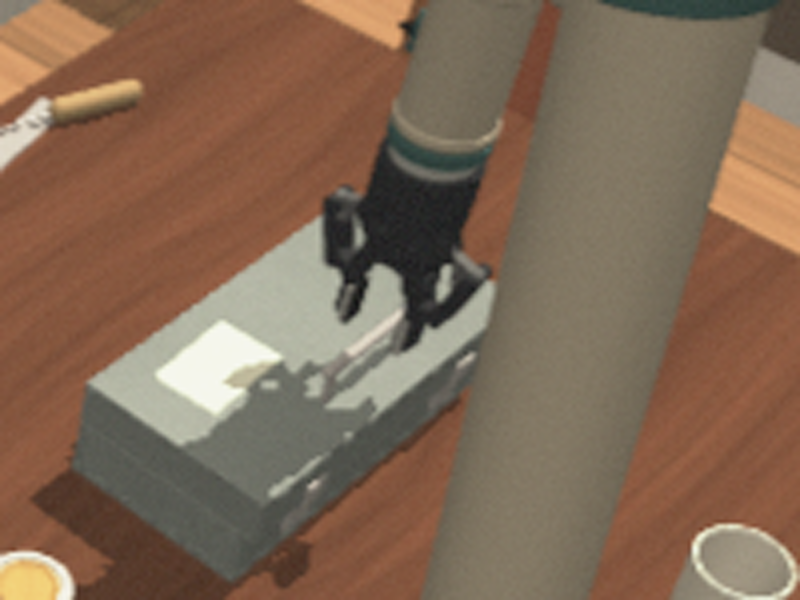

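The crop shows the fingers straddling the bar, which runs about (330,380) to (410,315), with tips at (345,315) and (408,345). I lower and grip it lightly.

>>> {"op": "carry_out", "data": {
  "linear": [
    [-0.004,0,-0.024],
    [0,0,-0.024],
    [0,0,0],
    [0,0,0],
    [0,0,0],
    [0,0,0],
    [0,0,0],
    [0,0,0]
  ],
  "angular": [
    [0,0,0],
    [0,0,0],
    [0,0,0],
    [0,0,0],
    [0,0,0],
    [0,0,0],
    [0,0,0],
    [0,0,0]
  ],
  "hand": [0.5,0.5,0.5,0,0,0,0,0],
  "force": 25
}}

```text
clock: 18.32
position: [0.4284, -0.268, 0.292]
ee_rot: [0.003, 0.717, 0.697, 0.002]
contact_force: [5.6, 1.4, -1.1]
width: 0.0098
gripper_force: 25.1
```

Run:
```python
from h import *
st()
```

```text
t 18.32 pos [ 0.4284 -0.268   0.292 ] yaw_y -1.57 z [ 0.007 -0.002 -1.   ] F [ 5.6  1.4 -1.1] w 0.0098 g 25.1 q [-0.7   0.26  1.83  0.    1.04 -0.67]
```

Run:
```python
import numpy as np
th=np.linspace(0,1.68,22);ph=.32*th;a=np.radians(29.4)+th;r=.1607
T=np.c_[-r*np.cos(a)+.155*np.sin(ph), r*np.sin(a)+.155*np.cos(ph)]
d=np.diff(T,axis=0)/.5
for i in range(21): print(i,d[i].round(4),round((ph[i+1]-ph[i])/.08,3))
print(T[-1]-T[0])
```

```text
0 [0.0214 0.0218] 0.32
1 [0.0231 0.0204] 0.32
2 [0.0247 0.0189] 0.32
3 [0.0262 0.0173] 0.32
4 [0.0276 0.0156] 0.32
5 [0.0288 0.0138] 0.32
6 [0.0299 0.0119] 0.32
7 [0.0308 0.0098] 0.32
8 [0.0316 0.0078] 0.32
9 [0.0323 0.0056] 0.32
10 [0.0327 0.0034] 0.32
11 [0.0331 0.0012] 0.32
12 [ 0.0332 -0.001 ] 0.32
13 [ 0.0332 -0.0033] 0.32
14 [ 0.033  -0.0055] 0.32
15 [ 0.0326 -0.0077] 0.32
16 [ 0.0321 -0.0099] 0.32
17 [ 0.0314 -0.0121] 0.32
18 [ 0.0305 -0.0142] 0.32
19 [ 0.0295 -0.0162] 0.32
20 [ 0.0283 -0.0181] 0.32
[0.31305274 0.0298198 ]
```

>>> {"op": "carry_out", "data": {
  "linear": [
    [0.0214,0,0.0218],
    [0.0231,0,0.0204],
    [0.0247,-0.001,0.0189],
    [0.0262,0,0.0173],
    [0.0276,-0.001,0.0156],
    [0.0288,0,0.0138],
    [0.0299,-0.001,0.0119]
  ],
  "angular": [
    [0,0.32,0],
    [0,0.32,0],
    [0,0.32,0],
    [0,0.32,0],
    [0,0.32,0],
    [0,0.32,0],
    [0,0.32,0]
  ],
  "hand": [0,0,0,0,0,0,0],
  "force": 30
}}

```text
clock: 18.9
position: [0.517, -0.2694, 0.3506]
ee_rot: [-0.064, 0.713, 0.695, -0.066]
contact_force: [-3.7, -1.8, -3.0]
width: 0.0096
gripper_force: 29.6
```

Run:
```python
from h import *
st()
```

```text
t 18.9 pos [ 0.517  -0.2694  0.3506] yaw_y -1.55 z [-0.183 -0.001 -0.983] F [-3.7 -1.8 -3. ] w 0.0096 g 29.6 q [-0.57  0.37  1.51 -0.1   1.42 -0.52]
```

>>> {"op": "carry_out", "data": {
  "linear": [
    [0.0308,-0.001,0.0098],
    [0.0316,0,0.0078],
    [0.0323,-0.001,0.0056],
    [0.0327,0,0.0034],
    [0.0331,-0.001,0.0012],
    [0.0332,0,-0.001],
    [0.0332,-0.001,-0.0033]
  ],
  "angular": [
    [0,0.32,0],
    [0,0.32,0],
    [0,0.32,0],
    [0,0.32,0],
    [0,0.32,0],
    [0,0.32,0],
    [0,0.32,0]
  ],
  "hand": [0,0,0,0,0,0,0]
}}

```text
clock: 19.48
position: [0.63, -0.2713, 0.3661]
ee_rot: [-0.125, 0.705, 0.686, -0.13]
contact_force: [-5.3, 0.1, 1.7]
width: 0.0097
gripper_force: 29.3
```

>>> {"op": "carry_out", "data": {
  "linear": [
    [0.033,-0.001,-0.0055],
    [0.0326,0,-0.0077],
    [0.0321,-0.001,-0.0099],
    [0.0314,0,-0.0121],
    [0.0305,-0.001,-0.0142],
    [0.0295,0,-0.0162]
  ],
  "angular": [
    [0,0.32,0],
    [0,0.32,0],
    [0,0.32,0],
    [0,0.32,0],
    [0,0.32,0],
    [0,0.32,0]
  ],
  "hand": [0,0,0,0,0,0]
}}

```text
clock: 19.98
position: [0.726, -0.2728, 0.3336]
ee_rot: [-0.174, 0.694, 0.675, -0.181]
contact_force: [2.0, -1.5, 11.1]
width: 0.0094
gripper_force: 32.3
```

Run:
```python
from h import *
st()
s=manip.get_image("side")
b=cv2.resize(s[60:240,360:600],(800,600),interpolation=cv2.INTER_CUBIC)
cv2.imwrite("pics/c9.png",b[:,:,::-1])
```

```text
t 19.98 pos [ 0.726  -0.2728  0.3336] yaw_y -1.86 z [-0.487 -0.003 -0.874] F [ 2.  -1.5 11.1] w 0.0094 g 32.3 q [-0.4   0.78  0.85 -0.21  1.98 -0.41]
```

View pics/c9.png

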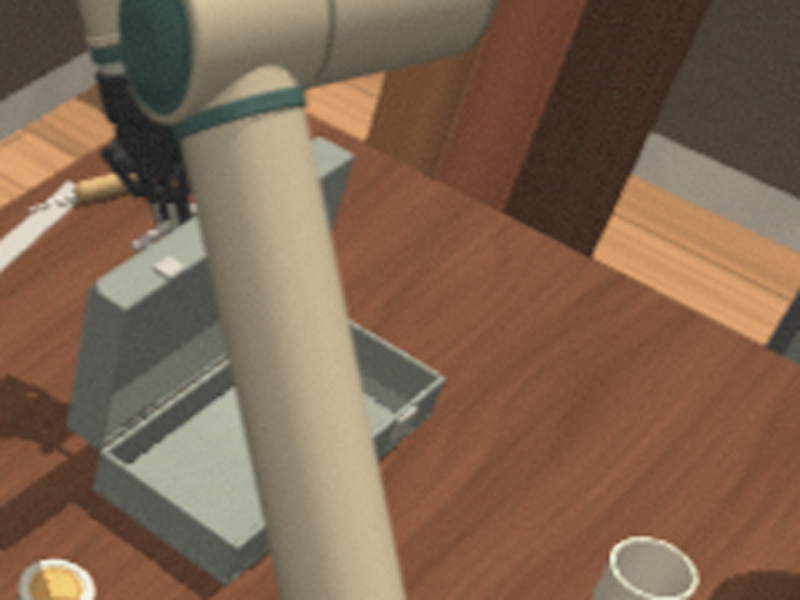

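The crop shows the lid upright, its edge at about (170,265), with the gripper behind it and the tray open. It is past 1.4, so I release by opening narrowly and retracting along the tool axis.

>>> {"op": "carry_out", "data": {
  "linear": [
    [0.028,0,-0.014],
    [0,0,0],
    [0.01,0,0.006],
    [0.022,0,0.03],
    [0.036,0,0.066],
    [0.036,0,0.066],
    [0,0,0.08],
    [0,0,0.08]
  ],
  "angular": [
    [0,0.32,0],
    [0,0,0],
    [0,0,0],
    [0,0,0],
    [0,0,0],
    [0,0,0],
    [0,0,0],
    [0,0,0]
  ],
  "hand": [0,0.3,0.3,0.3,0.3,0.3,0.3,0.3]
}}

```text
clock: 20.7
position: [0.7752, -0.2679, 0.4683]
ee_rot: [-0.189, 0.689, 0.673, -0.192]
contact_force: [-1.6, 1.4, -1.4]
width: 0.0257
gripper_force: 0.0
```

Run:
```python
from h import *
st()
for n in P: print([(a,X) for a,c,X in tins(n,.081) if .4<X[0]<.8 and abs(X[1])<.35])
```

```text
t 20.7 pos [ 0.7752 -0.2679  0.4683] yaw_y -1.49 z [-0.52   0.001 -0.854] F [-1.6  1.4 -1.4] w 0.0257 g 0.0 q [-0.37  0.92  0.23 -0.31  2.48 -0.55]
[(np.int32(179), array([0.6226, 0.2026, 0.081 ])), (np.int32(87), array([0.6178, 0.0535, 0.081 ])), (np.int32(144), array([0.4751, 0.077 , 0.081 ]))]
[(np.int32(147), array([0.6201, 0.2055, 0.081 ]))]
```

>>> {"op": "carry_out", "data": {
  "linear": [
    [-0.035,0.06,0],
    [-0.035,0.068,0],
    [-0.035,0.068,0],
    [-0.035,0.068,0],
    [-0.035,0.068,0],
    [-0.035,0.068,0],
    [-0.035,0.068,0],
    [-0.035,0.068,0]
  ],
  "angular": [
    [0,-0.8,0],
    [0,-0.85,0],
    [0,-0.85,0],
    [0,-0.85,0],
    [0,-0.86,0],
    [0,-0.86,0],
    [0,-0.86,0],
    [0,-0.86,0]
  ],
  "hand": [1,1,1,1,1,1,1,1]
}}

```text
clock: 21.47
position: [0.6367, -0.0053, 0.4786]
ee_rot: [0.005, 0.716, 0.698, 0.0]
contact_force: [0.3, -0.5, -0.5]
width: 0.0858
gripper_force: 0.0
```

>>> {"op": "carry_out", "data": {
  "linear": [
    [-0.02,0.06,-0.05],
    [-0.02,0.05,-0.05],
    [0,0,-0.05],
    [0,0,-0.05],
    [0,0,0],
    [0,0,0]
  ],
  "angular": [
    [0,0,0],
    [0,0,0],
    [0,0,0],
    [0,0,0],
    [0,0,0],
    [0,0,0]
  ],
  "hand": [1,1,1,1,1,1]
}}

```text
clock: 21.97
position: [0.6182, 0.0483, 0.377]
ee_rot: [0.002, 0.716, 0.698, -0.003]
contact_force: [0.7, -0.8, 0.6]
width: 0.0854
gripper_force: 0.0
```

Run:
```python
from h import *
st()
for n in P: print([(a,X) for a,c,X in tins(n,.081) if .4<X[0]<.8 and abs(X[1])<.35])
t=manip.get_image("top");s=manip.get_image("side")
a=cv2.resize(t[180:340,380:600],(440,320),interpolation=cv2.INTER_CUBIC)
b=cv2.resize(s[110:270,340:520],(360,320),interpolation=cv2.INTER_CUBIC)
cv2.imwrite("pics/c10.png",np.hstack([a,b])[:,:,::-1])
```

```text
t 21.97 pos [0.6182 0.0483 0.377 ] yaw_y -1.46 z [-0.001 -0.007 -1.   ] F [ 0.7 -0.8  0.6] w 0.0854 g 0.0 q [-0.03  0.36  1.45 -0.01  1.33 -0.  ]
[(np.int32(63), array([0.6185, 0.0661, 0.081 ])), (np.int32(102), array([0.6214, 0.2012, 0.081 ])), (np.int32(181), array([0.4762, 0.0778, 0.081 ]))]
[(np.int32(123), array([0.6166, 0.0576, 0.081 ])), (np.int32(147), array([0.4741, 0.0812, 0.081 ]))]
```

View pics/c10.png

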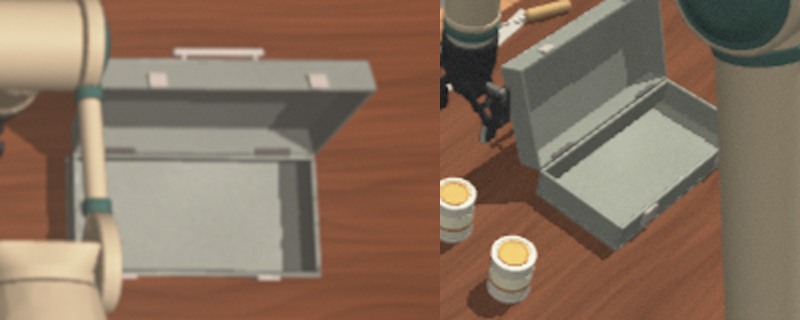

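The crops show the chest lid resting back on its stop, its rim line at top-view (540,260), with the tray empty. Tin C at (0.617,0.057) is undisturbed. I grasp it.

>>> {"op": "carry_out", "data": {
  "linear": [
    [0,0.017,0],
    [0,0,-0.07],
    [0,0,-0.08],
    [0,0,-0.08],
    [0,0,-0.06],
    [0,0,-0.04],
    [0,0,0],
    [0,0,0]
  ],
  "angular": [
    [0,0,0],
    [0,0,0],
    [0,0,0],
    [0,0,0],
    [0,0,0],
    [0,0,0],
    [0,0,0],
    [0,0,0]
  ],
  "hand": [1,1,1,1,1,1,1,1]
}}

```text
clock: 22.83
position: [0.6189, 0.0571, 0.2113]
ee_rot: [0.002, 0.716, 0.698, -0.003]
contact_force: [0.5, 0.1, 0.5]
width: 0.0855
gripper_force: 0.0
```

Run:
```python
from h import *
st()
for uv in((539,260),(541,317.5)): print(unproj("top",uv,.055).round(4))
t=manip.get_image("top")
```

```text
t 22.83 pos [0.6189 0.0571 0.2113] yaw_y -1.45 z [-0.001 -0.007 -1.   ] F [0.5 0.1 0.5] w 0.0855 g 0.0 q [-0.02  0.5   1.66 -0.01  0.98  0.01]
[ 0.5566 -0.447   0.055 ]
[ 0.396 -0.44   0.055]
```

>>> {"op": "carry_out", "data": {
  "linear": [
    [0,0,0],
    [0,0,0],
    [0,0,0],
    [0,0,0],
    [0,0,0],
    [0,0,0]
  ],
  "angular": [
    [0.09,0,0],
    [0,0,0],
    [0,0,0],
    [0,0,0],
    [0,0,0],
    [0,0,0]
  ],
  "hand": [1,0.65,0.65,0.65,0.65,0.65],
  "force": 40
}}

```text
clock: 23.38
position: [0.6193, 0.0568, 0.2137]
ee_rot: [0.001, 0.716, 0.698, 0.001]
contact_force: [0.0, -0.3, 6.9]
width: 0.0651
gripper_force: 44.8
```

>>> {"op": "carry_out", "data": {
  "linear": [
    [0,0,0.03],
    [0,0,0.06],
    [0,0,0.07],
    [0,0,0.05],
    [0,0,0],
    [0,0,0]
  ],
  "angular": [
    [0,0,0],
    [0,0,0],
    [0,0,0],
    [0,0,0],
    [0,0,0],
    [0,0,0]
  ],
  "hand": [0.65,0.65,0.65,0.65,0.65,0.65]
}}

```text
clock: 23.88
position: [0.6188, 0.0568, 0.3184]
ee_rot: [0.001, 0.716, 0.698, 0.001]
contact_force: [-0.4, 0.6, -3.6]
width: 0.0653
gripper_force: 45.5
```

Run:
```python
from h import *
st()
```

```text
t 23.88 pos [0.6188 0.0568 0.3184] yaw_y -1.44 z [ 0.004 -0.    -1.   ] F [-0.4  0.6 -3.6] w 0.0653 g 45.5 q [-0.02  0.4   1.54  0.    1.2   0.  ]
```

>>> {"op": "carry_out", "data": {
  "linear": [
    [-0.0684,-0.04,0.01],
    [-0.0684,-0.04,0],
    [-0.0684,-0.04,0],
    [-0.0684,-0.04,0],
    [0,-0.0768,0],
    [0,-0.0768,0],
    [0,-0.0768,0],
    [0,-0.0768,0]
  ],
  "angular": [
    [0,0,0],
    [0,0,0],
    [0,0,0],
    [0,0,0],
    [0,0,0],
    [0,0,0],
    [0,0,0],
    [0,0,0]
  ],
  "hand": [0.65,0.65,0.65,0.65,0.65,0.65,0.65,0.65]
}}

```text
clock: 24.55
position: [0.4804, -0.1779, 0.3198]
ee_rot: [-0.002, 0.716, 0.698, -0.001]
contact_force: [0.4, 0.5, -3.1]
width: 0.0652
gripper_force: 46.2
```

>>> {"op": "carry_out", "data": {
  "linear": [
    [0,-0.0768,0],
    [0,-0.0768,0],
    [0,-0.0768,0],
    [0,-0.0768,0],
    [0,-0.0768,0],
    [0,0,0],
    [0,0,0],
    [0,0,0]
  ],
  "angular": [
    [0,0,0],
    [0,0,0],
    [0,0,0],
    [0,0,0],
    [0,0,0],
    [0,0,0],
    [0,0,0],
    [0,0,0]
  ],
  "hand": [0.65,0.65,0.65,0.65,0.65,0.65,0.65,0.65]
}}

```text
clock: 25.22
position: [0.481, -0.3683, 0.3193]
ee_rot: [-0.003, 0.716, 0.698, 0.0]
contact_force: [-0.2, -0.1, -1.8]
width: 0.0651
gripper_force: 46.2
```

Run:
```python
from h import *
st()
```

```text
t 25.22 pos [ 0.481  -0.3683  0.3193] yaw_y -1.5 z [-0.004  0.004 -1.   ] F [-0.2 -0.1 -1.8] w 0.0651 g 46.2 q [-0.77  0.38  1.57  0.    1.2  -0.74]
```

>>> {"op": "carry_out", "data": {
  "linear": [
    [0,0,-0.05],
    [0,0,-0.07],
    [0,0,-0.04],
    [0,0,-0.02],
    [0,0,-0.01],
    [0,0,-0.007],
    [0,0,0],
    [0,0,0]
  ],
  "angular": [
    [0,0,0],
    [0,0,0],
    [0,0,0],
    [0,0,0],
    [0,0,0],
    [0,0,0],
    [0,0,0],
    [0,0,0]
  ],
  "hand": [0.65,0.65,0.65,0.65,0.65,0.65,0.65,0.65]
}}

```text
clock: 25.88
position: [0.4824, -0.369, 0.2242]
ee_rot: [0.001, 0.716, 0.698, -0.0]
contact_force: [-0.4, 0.3, -2.0]
width: 0.0652
gripper_force: 46.1
```

Another 3 mm down, then release and retract. The next target is tin B at (0.4745,0.0795).

>>> {"op": "carry_out", "data": {
  "linear": [
    [0,0,-0.004],
    [0,0,-0.003],
    [0,0,0],
    [0,0,0]
  ],
  "angular": [
    [0,0,0],
    [0,0,0],
    [0,0,0],
    [0,0,0]
  ],
  "hand": [0.65,0.65,0.65,0.65]
}}

```text
clock: 26.22
position: [0.4818, -0.3689, 0.2198]
ee_rot: [0.0, 0.716, 0.698, -0.0]
contact_force: [0.7, 0.0, -2.0]
width: 0.065
gripper_force: 46.1
```

>>> {"op": "carry_out", "data": {
  "linear": [
    [0,0,0],
    [0,0,0],
    [0,0,0],
    [0,0,0.05],
    [0,0,0.08],
    [0,0,0.08],
    [0,0.04,0.05],
    [0,0.08,0]
  ],
  "angular": [
    [0,0,0],
    [0,0,0],
    [0,0,0],
    [0,0,0],
    [0,0,0],
    [0,0,0],
    [0,0,0],
    [0,0,0]
  ],
  "hand": [0.9,1,1,1,1,1,1,1]
}}

```text
clock: 26.88
position: [0.4838, -0.3129, 0.3563]
ee_rot: [0.008, 0.717, 0.697, -0.0]
contact_force: [1.9, 0.4, 0.2]
width: 0.0855
gripper_force: 0.0
```

>>> {"op": "carry_out", "data": {
  "linear": [
    [0,0.08,0],
    [0,0.08,0],
    [0,0.08,0],
    [0,0.08,0],
    [0,0.08,0],
    [0,0.08,0],
    [0,0.08,0],
    [0,0.08,0]
  ],
  "angular": [
    [0,0,0],
    [0,0,0],
    [0,0,0],
    [0,0,0],
    [0,0,0],
    [0,0,0],
    [0,0,0],
    [0,0,0]
  ],
  "hand": [1,1,1,1,1,1,1,1]
}}

```text
clock: 27.55
position: [0.4814, 0.013, 0.3501]
ee_rot: [0.0, 0.716, 0.698, 0.0]
contact_force: [1.6, -0.2, -0.4]
width: 0.085
gripper_force: 0.0
```

Run:
```python
from h import *
st()
for n in P: print([(a,X) for a,c,X in tins(n,.083) if .35<X[0]<.8 and X[1]>-.5])
```

```text
t 27.55 pos [0.4814 0.013  0.3501] yaw_y -1.46 z [ 0.001 -0.    -1.   ] F [ 1.6 -0.2 -0.4] w 0.085 g 0.0 q [-0.12  0.18  1.79  0.    1.18 -0.09]
[(np.int32(175), array([0.6226, 0.2026, 0.083 ])), (np.int32(195), array([ 0.481 , -0.3728,  0.083 ])), (np.int32(174), array([0.4762, 0.0772, 0.083 ]))]
[(np.int32(96), array([ 0.4812, -0.372 ,  0.083 ])), (np.int32(144), array([0.6191, 0.2069, 0.083 ])), (np.int32(146), array([0.4734, 0.0823, 0.083 ]))]
```

>>> {"op": "carry_out", "data": {
  "linear": [
    [-0.006,0.067,0],
    [-0.007,0.067,0],
    [0,0,-0.06],
    [0,0,-0.08],
    [0,0,-0.08],
    [0,0,-0.06],
    [0,0,0],
    [0,0,0]
  ],
  "angular": [
    [0,0,0],
    [0,0,0],
    [0,0,0],
    [0,0,0],
    [0,0,0],
    [0,0,0],
    [0,0,0],
    [0,0,0]
  ],
  "hand": [1,1,1,1,1,1,1,1]
}}

```text
clock: 28.32
position: [0.4752, 0.0776, 0.2088]
ee_rot: [-0.001, 0.716, 0.698, -0.001]
contact_force: [0.3, 0.5, 0.7]
width: 0.0856
gripper_force: 0.0
```

Run:
```python
from h import *
st()
```

```text
t 28.32 pos [0.4752 0.0776 0.2088] yaw_y -1.47 z [-0.004 -0.    -1.   ] F [0.3 0.5 0.7] w 0.0856 g 0.0 q [ 0.02  0.34  1.98 -0.    0.83  0.04]
```

>>> {"op": "carry_out", "data": {
  "linear": [
    [0,0.004,0.006],
    [0,0,0],
    [0,0,0],
    [0,0,0],
    [0,0,0],
    [0,0,0]
  ],
  "angular": [
    [0,0,0],
    [0,0,0],
    [0,0,0],
    [0,0,0],
    [0,0,0],
    [0,0,0]
  ],
  "hand": [1,0.65,0.65,0.65,0.65,0.65]
}}

```text
clock: 28.82
position: [0.4764, 0.0802, 0.2151]
ee_rot: [0.002, 0.716, 0.698, 0.002]
contact_force: [-0.9, -0.8, 7.1]
width: 0.0653
gripper_force: 43.5
```

>>> {"op": "carry_out", "data": {
  "linear": [
    [0,0,0.03],
    [0,0,0.06],
    [0,0,0.07],
    [0,0,0.05],
    [0.006,-0.05,0],
    [0.008,-0.08,0],
    [0,-0.08,0],
    [0,-0.08,0]
  ],
  "angular": [
    [0,0,0],
    [0,0,0],
    [0,0,0],
    [0,0,0],
    [0,0,0],
    [0,0,0],
    [0,0,0],
    [0,0,0]
  ],
  "hand": [0.65,0.65,0.65,0.65,0.65,0.65,0.65,0.65]
}}

```text
clock: 29.48
position: [0.482, -0.0659, 0.319]
ee_rot: [0.001, 0.715, 0.699, 0.001]
contact_force: [0.8, -0.2, -3.5]
width: 0.0651
gripper_force: 47.0
```

>>> {"op": "carry_out", "data": {
  "linear": [
    [0,-0.08,0],
    [0,-0.08,0],
    [0,-0.08,0],
    [0,-0.08,0],
    [0,-0.06,0],
    [0,-0.028,0],
    [0,0,0],
    [0,0,0]
  ],
  "angular": [
    [0,0,0],
    [0,0,0],
    [0,0,0],
    [0,0,0],
    [0,0,0],
    [0,0,0],
    [0,0,0],
    [0,0,0]
  ],
  "hand": [0.65,0.65,0.65,0.65,0.65,0.65,0.65,0.65]
}}

```text
clock: 30.15
position: [0.4819, -0.2689, 0.3179]
ee_rot: [-0.0, 0.717, 0.698, 0.0]
contact_force: [-0.6, 0.8, -4.4]
width: 0.065
gripper_force: 46.9
```

Run:
```python
from h import *
st()
```

```text
t 30.15 pos [ 0.4819 -0.2689  0.3179] yaw_y -1.54 z [-0.     0.001 -1.   ] F [-0.6  0.8 -4.4] w 0.065 g 46.9 q [-0.64  0.3   1.69  0.    1.15 -0.61]
```

>>> {"op": "carry_out", "data": {
  "linear": [
    [0,0,-0.05],
    [0,0,-0.07],
    [0,0,-0.04],
    [0,0,-0.02],
    [0,0,-0.008],
    [0,0,-0.004],
    [0,0,0],
    [0,0,0]
  ],
  "angular": [
    [0,0,0],
    [0,0,0],
    [0,0,0],
    [0,0,0],
    [0,0,0],
    [0,0,0],
    [0,0,0],
    [0,0,0]
  ],
  "hand": [0.65,0.65,0.65,0.65,0.65,0.65,0.65,0.65]
}}

```text
clock: 30.82
position: [0.483, -0.2688, 0.2229]
ee_rot: [0.001, 0.716, 0.698, 0.0]
contact_force: [-0.0, 0.0, -2.7]
width: 0.0648
gripper_force: 46.7
```

>>> {"op": "carry_out", "data": {
  "linear": [
    [0,0,-0.004],
    [0,0,0],
    [0,0,0],
    [0,0,0],
    [0,0,0],
    [0,0,0.05],
    [0,0,0.08],
    [0,0,0.08]
  ],
  "angular": [
    [0,0,0],
    [0,0,0],
    [0,0,0],
    [0,0,0],
    [0,0,0],
    [0,0,0],
    [0,0,0],
    [0,0,0]
  ],
  "hand": [0.65,0.65,0.9,1,1,1,1,1]
}}

```text
clock: 31.48
position: [0.4818, -0.2685, 0.3245]
ee_rot: [-0.002, 0.716, 0.698, -0.0]
contact_force: [0.6, -0.5, -0.4]
width: 0.085
gripper_force: 0.0
```

>>> {"op": "carry_out", "data": {
  "linear": [
    [0,0.04,0.05],
    [0,0.08,0],
    [0,0.08,0],
    [0,0.08,0],
    [0,0.08,0],
    [0,0.08,0],
    [0.04,0.07,0],
    [0.04,0.07,0]
  ],
  "angular": [
    [0,0,0],
    [0,0,0],
    [0,0,0],
    [0,0,0],
    [0,0,0],
    [0,0,0],
    [0,0,0],
    [0,0,0]
  ],
  "hand": [1,1,1,1,1,1,1,1]
}}

```text
clock: 32.15
position: [0.5215, 0.0232, 0.35]
ee_rot: [0.0, 0.716, 0.698, -0.0]
contact_force: [1.2, -0.6, 0.8]
width: 0.0854
gripper_force: 0.0
```

>>> {"op": "carry_out", "data": {
  "linear": [
    [0.04,0.07,0],
    [0.04,0.07,0],
    [0.04,0.07,0],
    [0.04,0.07,0],
    [0.036,0.07,0],
    [0,0,0],
    [0,0,0],
    [0,0,0]
  ],
  "angular": [
    [0,0,0],
    [0,0,0],
    [0,0,0],
    [0,0,0],
    [0,0,0],
    [0,0,0],
    [0,0,0],
    [0,0,0]
  ],
  "hand": [1,1,1,1,1,1,1,1]
}}

```text
clock: 32.82
position: [0.6199, 0.196, 0.3489]
ee_rot: [-0.0, 0.716, 0.698, -0.001]
contact_force: [-0.6, -0.1, 0.2]
width: 0.0856
gripper_force: 0.0
```

Run:
```python
from h import *
st()
for n in P: print([(a,X) for a,c,X in tins(n,.083) if .35<X[0]<.8 and X[1]>-.5])
```

```text
t 32.82 pos [0.6199 0.196  0.3489] yaw_y -1.4 z [-0.002 -0.001 -1.   ] F [-0.6 -0.1  0.2] w 0.0856 g 0.0 q [ 0.2   0.42  1.42 -0.    1.3   0.22]
[(np.int32(194), array([ 0.4825, -0.2732,  0.083 ])), (np.int32(196), array([ 0.4808, -0.3728,  0.083 ]))]
[(np.int32(104), array([ 0.483 , -0.2724,  0.083 ])), (np.int32(144), array([0.6191, 0.2069, 0.083 ]))]
```

>>> {"op": "carry_out", "data": {
  "linear": [
    [0.002,0.017,0],
    [0,0,-0.06],
    [0,0,-0.08],
    [0,0,-0.08],
    [0,0,-0.05],
    [0,0,0],
    [0,0,0],
    [0,0,0]
  ],
  "angular": [
    [0,0,0],
    [0,0,0],
    [0,0,0],
    [0,0,0],
    [0,0,0],
    [0,0,0],
    [0,0,0],
    [0,0,0]
  ],
  "hand": [1,1,1,1,1,1,1,1]
}}

```text
clock: 33.58
position: [0.6223, 0.2046, 0.2165]
ee_rot: [0.001, 0.716, 0.698, 0.001]
contact_force: [0.8, 0.5, 0.3]
width: 0.0857
gripper_force: 0.0
```

>>> {"op": "carry_out", "data": {
  "linear": [
    [0,0,0],
    [0,0,0],
    [0,0,0],
    [0,0,0],
    [0,0,0],
    [0,0,0]
  ],
  "angular": [
    [0,0,0],
    [0,0,0],
    [0,0,0],
    [0,0,0],
    [0,0,0],
    [0,0,0]
  ],
  "hand": [0.65,0.65,0.65,0.65,0.65,0.65]
}}

```text
clock: 34.08
position: [0.6225, 0.2049, 0.2175]
ee_rot: [0.001, 0.716, 0.698, 0.002]
contact_force: [0.3, -0.0, 6.9]
width: 0.0647
gripper_force: 44.2
```

>>> {"op": "carry_out", "data": {
  "linear": [
    [0,0,0.03],
    [0,0,0.06],
    [0,0,0.07],
    [0,0,0.05],
    [0,0,0],
    [0,0,0]
  ],
  "angular": [
    [0,0,0],
    [0,0,0],
    [0,0,0],
    [0,0,0],
    [0,0,0],
    [0,0,0]
  ],
  "hand": [0.65,0.65,0.65,0.65,0.65,0.65]
}}

```text
clock: 34.58
position: [0.6215, 0.2048, 0.3216]
ee_rot: [0.001, 0.716, 0.698, 0.002]
contact_force: [-0.1, 1.0, -3.7]
width: 0.0647
gripper_force: 45.8
```

Run:
```python
from h import *
st()
```

```text
t 34.58 pos [0.6215 0.2048 0.3216] yaw_y -1.44 z [ 0.004  0.001 -1.   ] F [-0.1  1.  -3.7] w 0.0647 g 45.8 q [0.21 0.44 1.45 0.   1.24 0.24]
```

>>> {"op": "carry_out", "data": {
  "linear": [
    [-0.0465,-0.065,0],
    [-0.0465,-0.065,0],
    [-0.0465,-0.065,0],
    [-0.0465,-0.065,0],
    [-0.0465,-0.065,0],
    [-0.0465,-0.065,0],
    [0,-0.072,0],
    [0,-0.072,0]
  ],
  "angular": [
    [0,0,0],
    [0,0,0],
    [0,0,0],
    [0,0,0],
    [0,0,0],
    [0,0,0],
    [0,0,0],
    [0,0,0]
  ],
  "hand": [0.65,0.65,0.65,0.65,0.65,0.65,0.65,0.65]
}}

```text
clock: 35.25
position: [0.4789, -0.0629, 0.3177]
ee_rot: [-0.002, 0.716, 0.698, -0.001]
contact_force: [1.6, -0.8, -1.5]
width: 0.0647
gripper_force: 46.1
```

>>> {"op": "carry_out", "data": {
  "linear": [
    [0,-0.072,0],
    [0,-0.072,0],
    [0,-0.072,0],
    [0,0,0],
    [0,0,0],
    [0,0,0]
  ],
  "angular": [
    [0,0,0],
    [0,0,0],
    [0,0,0],
    [0,0,0],
    [0,0,0],
    [0,0,0]
  ],
  "hand": [0.65,0.65,0.65,0.65,0.65,0.65]
}}

```text
clock: 35.75
position: [0.4809, -0.1699, 0.3178]
ee_rot: [-0.002, 0.716, 0.698, -0.001]
contact_force: [-0.3, 0.1, -3.2]
width: 0.0649
gripper_force: 46.1
```

>>> {"op": "carry_out", "data": {
  "linear": [
    [0,0,-0.05],
    [0,0,-0.07],
    [0,0,-0.04],
    [0,0,-0.02],
    [0,0,-0.008],
    [0,0,-0.004],
    [0,0,0],
    [0,0,0]
  ],
  "angular": [
    [0,0,0],
    [0,0,0],
    [0,0,0],
    [0,0,0],
    [0,0,0],
    [0,0,0],
    [0,0,0],
    [0,0,0]
  ],
  "hand": [0.65,0.65,0.65,0.65,0.65,0.65,0.65,0.65]
}}

```text
clock: 36.42
position: [0.4826, -0.1701, 0.2245]
ee_rot: [0.001, 0.716, 0.698, 0.0]
contact_force: [-0.1, 0.3, -2.4]
width: 0.0647
gripper_force: 46.3
```

>>> {"op": "carry_out", "data": {
  "linear": [
    [0,0,-0.003],
    [0,0,0],
    [0,0,0],
    [0,0,0],
    [0,0,0],
    [0,0,0.05],
    [0,0,0.08],
    [0,0,0.08]
  ],
  "angular": [
    [0,0,0],
    [0,0,0],
    [0,0,0],
    [0,0,0],
    [0,0,0],
    [0,0,0],
    [0,0,0],
    [0,0,0]
  ],
  "hand": [0.65,0.65,0.9,1,1,1,1,1]
}}

```text
clock: 37.08
position: [0.4813, -0.1701, 0.3271]
ee_rot: [-0.002, 0.716, 0.698, -0.001]
contact_force: [1.2, 0.2, 0.0]
width: 0.0853
gripper_force: 0.0
```

>>> {"op": "carry_out", "data": {
  "linear": [
    [0,0,0.08],
    [0,0,0.08],
    [0.05,-0.02,0.01],
    [0.074,-0.03,0],
    [0.074,-0.03,0],
    [0.074,-0.03,0],
    [0.074,-0.03,0],
    [0.074,-0.03,0]
  ],
  "angular": [
    [0,0,0],
    [0,0,0],
    [0,0,0],
    [0,0,0],
    [0,0,0],
    [0,0,0],
    [0,0,0],
    [0,0,0]
  ],
  "hand": [1,1,0,0,0,0,0,0]
}}

```text
clock: 37.75
position: [0.6933, -0.256, 0.4118]
ee_rot: [-0.0, 0.716, 0.698, -0.0]
contact_force: [0.8, -0.2, -0.1]
width: 0.0124
gripper_force: 0.0
```

>>> {"op": "carry_out", "data": {
  "linear": [
    [0.074,-0.03,0],
    [0.038,0,0],
    [0,0,0],
    [0,0,0],
    [0,0,0]
  ],
  "angular": [
    [0,0,0],
    [0,0,0],
    [0,0,0],
    [0,0,0],
    [0,0,0]
  ],
  "hand": [0,0,0,0,0]
}}

```text
clock: 38.17
position: [0.7473, -0.2702, 0.4115]
ee_rot: [-0.001, 0.716, 0.698, -0.001]
contact_force: [-0.1, 0.2, -0.3]
width: -0.0
gripper_force: 0.0
```

Run:
```python
from h import *
st()
for n in P: print([(a,X) for a,c,X in tins(n,.087) if .35<X[0]<.8 and X[1]>-.5])
t=manip.get_image("top");s=manip.get_image("side")
a=cv2.resize(t[180:340,380:600],(440,320),interpolation=cv2.INTER_CUBIC)
b=cv2.resize(s[90:250,340:520],(360,320),interpolation=cv2.INTER_CUBIC)
cv2.imwrite("pics/c11.png",np.hstack([a,b])[:,:,::-1])
```

```text
t 38.17 pos [ 0.7473 -0.2702  0.4115] yaw_y -1.44 z [-0.002  0.    -1.   ] F [-0.1  0.2 -0.3] w -0.0 g 0.0 q [-0.43  0.63  0.91 -0.    1.61 -0.41]
[(np.int32(54), array([0.5073, 0.4003, 0.087 ])), (np.int32(188), array([ 0.4981, -0.2477,  0.087 ])), (np.int32(174), array([ 0.4841, -0.1737,  0.087 ]))]
[(np.int32(104), array([ 0.4967, -0.2443,  0.087 ])), (np.int32(113), array([ 0.4817, -0.1693,  0.087 ]))]
```

View pics/c11.png

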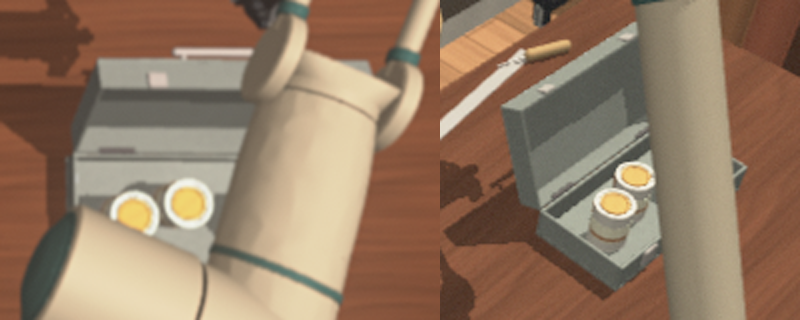

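The crops show tins in the tray at (135,215) and (190,203) in the top half, upright with lids home. The middle one was shifted about 3 cm by the knock but still stands inside. The third is hidden by the arm. The lid is still back. I lower the closed fingers behind the bar.

>>> {"op": "carry_out", "data": {
  "linear": [
    [0,0,-0.05],
    [0,0,-0.06],
    [0,0,-0.05],
    [0,0,-0.036],
    [0,0,0],
    [0,0,0]
  ],
  "angular": [
    [0,0,0],
    [0,0,0],
    [0,0,0],
    [0,0,0],
    [0,0,0],
    [0,0,0]
  ],
  "hand": [0,0,0,0,0,0]
}}

```text
clock: 38.87
position: [0.7472, -0.2702, 0.3137]
ee_rot: [-0.001, 0.716, 0.698, -0.0]
contact_force: [-0.5, -0.0, -0.2]
width: -0.0001
gripper_force: 0.0
```

Run:
```python
from h import *
st()
for n in P: print([(a,c,X) for a,c,X in tins(n,.087) if .35<X[0]<.8 and X[1]>-.5])
```

```text
t 38.87 pos [ 0.7472 -0.2702  0.3137] yaw_y -1.45 z [-0.002  0.001 -1.   ] F [-0.5 -0.  -0.2] w -0.0001 g 0.0 q [-0.43  0.66  1.08 -0.    1.41 -0.41]
[(np.int32(188), array([473.7, 281.3]), array([ 0.4981, -0.2477,  0.087 ]))]
[(np.int32(102), array([437.4, 177.6]), array([ 0.4973, -0.2444,  0.087 ])), (np.int32(113), array([427.2, 191.5]), array([ 0.4812, -0.1692,  0.087 ]))]
```

>>> {"op": "carry_out", "data": {
  "linear": [
    [-0.024,0,0],
    [-0.024,0,0],
    [-0.024,0,0],
    [-0.02,0,0.015],
    [-0.02,0,0.02],
    [-0.02,0,0.018]
  ],
  "angular": [
    [0,0,0],
    [0,0,0],
    [0,0,0],
    [0,0,0],
    [0,0,0],
    [0,0,0]
  ],
  "hand": [0,0,0,0,0,0]
}}

```text
clock: 39.47
position: [0.6829, -0.27, 0.3446]
ee_rot: [0.004, 0.716, 0.698, 0.002]
contact_force: [4.5, 2.0, 0.4]
width: 0.0005
gripper_force: 2.2
```

>>> {"op": "carry_out", "data": {
  "linear": [
    [-0.024,0,0.016],
    [-0.024,0,0.013],
    [-0.024,0,0.011],
    [-0.024,0,0.008]
  ],
  "angular": [
    [0,0,0],
    [0,0,0],
    [0,0,0],
    [0,0,0]
  ],
  "hand": [0,0,0,0]
}}

```text
clock: 39.8
position: [0.6341, -0.2703, 0.3685]
ee_rot: [0.004, 0.716, 0.698, 0.002]
contact_force: [4.2, -0.8, 4.5]
width: -0.0
gripper_force: 1.8
```

Run:
```python
from h import *
st()
s=manip.get_image("side")
b=cv2.resize(s[60:240,340:580],(800,600),interpolation=cv2.INTER_CUBIC)
cv2.imwrite("pics/c12.png",b[:,:,::-1])
```

```text
t 39.8 pos [ 0.6341 -0.2703  0.3685] yaw_y -1.42 z [ 0.007 -0.003 -1.   ] F [ 4.2 -0.8  4.5] w -0.0 g 1.8 q [-0.5   0.47  1.3   0.    1.37 -0.48]
```

View pics/c12.png

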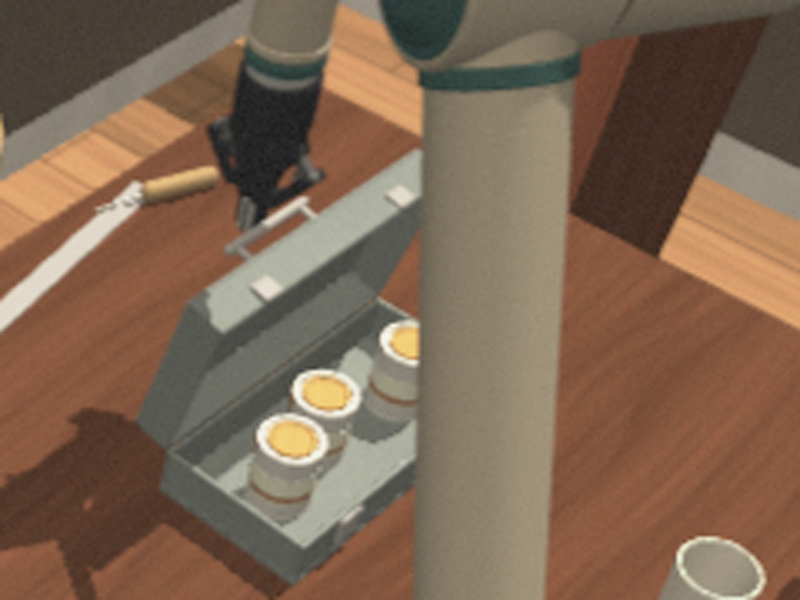

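The crop shows all three tins upright in the tray, at about (290,440), (325,395) and (405,345). The lid is being pushed forward by the closed fingers behind the bar at about (250,225). I push on past the balance point and then let it sink.

>>> {"op": "carry_out", "data": {
  "linear": [
    [-0.024,0,0.007],
    [-0.024,0,0.005],
    [-0.024,0,0.003],
    [-0.024,0,0.001],
    [-0.024,0,0],
    [-0.024,0,0],
    [-0.016,0,0]
  ],
  "angular": [
    [0,0,0],
    [0,0,0],
    [0,0,0],
    [0,0,0],
    [0,0,0],
    [0,0,0],
    [0,0,0]
  ],
  "hand": [0,0,0,0,0,0,0]
}}

```text
clock: 40.43
position: [0.5514, -0.2701, 0.3714]
ee_rot: [-0.002, 0.716, 0.698, -0.001]
contact_force: [0.1, -0.5, -1.1]
width: -0.0003
gripper_force: 0.1
```

>>> {"op": "carry_out", "data": {
  "linear": [
    [0.02,0,0.02],
    [0.02,0,0.05],
    [0,0,0.08],
    [0,0,0.04],
    [0,0,0],
    [0,0,0],
    [0,0,0],
    [0,0,0]
  ],
  "angular": [
    [0,0,0],
    [0,0,0],
    [0,0,0],
    [0,0,0],
    [0,0,0],
    [0,0,0],
    [0,0,0],
    [0,0,0]
  ],
  "hand": [0,0,0,0,0,0,0,0]
}}

```text
clock: 41.1
position: [0.5732, -0.2703, 0.4653]
ee_rot: [-0.002, 0.716, 0.698, -0.001]
contact_force: [0.5, 0.2, -0.7]
width: -0.0
gripper_force: 0.0
```

>>> {"op": "carry_out", "data": {
  "linear": [
    [0,0.08,0],
    [0,0.08,0],
    [0,0.08,0],
    [0,0.08,0],
    [0,0.08,0],
    [0,0.08,0],
    [0,0,0],
    [0,0,0]
  ],
  "angular": [
    [0,0,0],
    [0,0,0],
    [0,0,0],
    [0,0,0],
    [0,0,0],
    [0,0,0],
    [0,0,0],
    [0,0,0]
  ],
  "hand": [0,0,0,0,0,0,0,0]
}}

```text
clock: 41.77
position: [0.5733, -0.0282, 0.4661]
ee_rot: [-0.001, 0.715, 0.7, -0.001]
contact_force: [-0.7, -1.3, -0.6]
width: -0.0004
gripper_force: 0.0
```

>>> {"op": "carry_out", "data": {
  "linear": [
    [0,0,0],
    [0,0,0],
    [0,0,0],
    [0,0,0],
    [0,0,0],
    [0,0,0],
    [0,0,0],
    [0,0,0]
  ],
  "angular": [
    [0,0,0],
    [0,0,0],
    [0,0,0],
    [0,0,0],
    [0,0,0],
    [0,0,0],
    [0,0,0],
    [0,0,0]
  ],
  "hand": [0,0,0,0,0,0,0,0]
}}

```text
clock: 42.43
position: [0.5738, -0.0306, 0.4675]
ee_rot: [-0.0, 0.716, 0.698, -0.0]
contact_force: [-0.1, -0.9, 0.5]
width: -0.0001
gripper_force: 0.0
```

Run:
```python
from h import *
st()
t=manip.get_image("top");s=manip.get_image("side")
a=cv2.resize(t[160:360,200:600],(800,400),interpolation=cv2.INTER_CUBIC)
b=cv2.resize(s[110:310,200:600],(400,200))
cv2.imwrite("pics/c13.png",np.vstack([a,np.hstack([b,b[:, ::-1]*0])])[:,:,::-1])
```

```text
t 42.43 pos [ 0.5738 -0.0306  0.4675] yaw_y -1.47 z [-0.  0. -1.] F [-0.1 -0.9  0.5] w -0.0001 g 0.0 q [-0.17  0.25  1.39 -0.    1.5  -0.15]
```

View pics/c13.png

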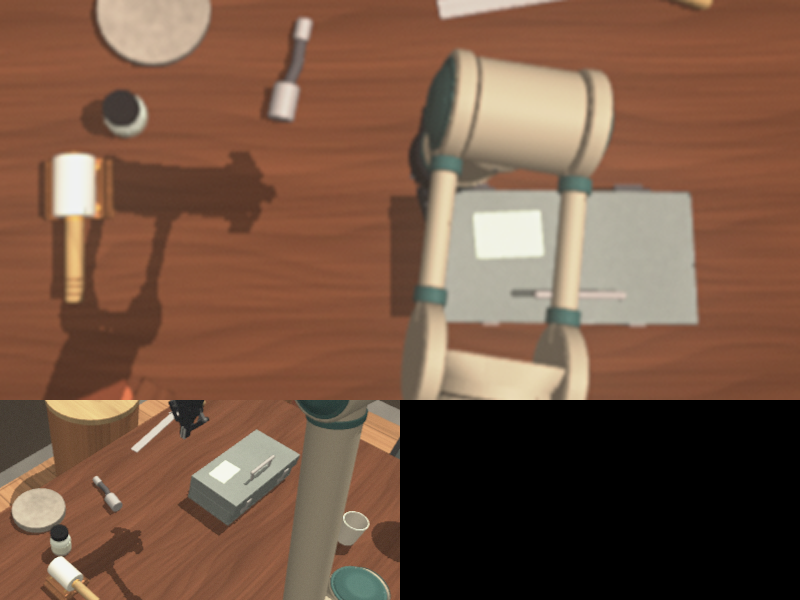

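The picture shows the chest shut, with the bar at its original pixels of about (470–512,307). The maul is in its saddle, and the jar and punch have not moved. I hand it in.

```bash
python3 -c "
from rig import manip
print(manip.sign_off())"
```

```text
the job is handed in; nothing more can be done
None
```

I handed the job in at about 42 s: all three tins' lids are pressed home with the maul, the maul is back in its saddle, the tins stand upright in the shut chest, and the punch and dye jar are where they were.

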